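# Turn the syringe end for end in the syringe pump

## Task

The capped syringe lies back to front in the syringe pump on the bed table. Turn it end for end without hitting the steel post beside the pump, and lay it gently down in its cradle again with the flange in the flange slot and the plunger towards the pusher. Then slide the pusher up until you feel it press on the plunger and leave it there touching, without driving the plunger in by more than 4 mm; leave the cup, the jar and the paint box where they are.

Things in the scene. Friction and masses are not known exactly. Their poses are not given: they have to be found in the camera images.
- pump: Grey bench syringe pump, fixed: base 110 x 330 mm, 30 high (x -50 to 60, y -105 to 225 mm); strip at x 36 to 58, y -50 to 150 is 48 high. Origin on the table under the middle of the cradle; x across (post on the +x side), y along the cradle axis to the pusher, z up. Between the cradle plates (y -35 to 42) fingers have room down to z 30.
- cradle (a point): Point on the cradle axis, 70 mm over the table above the pump's origin; axes as the pump's. Barrel lies on two notched plates at y -45 to -35 and 42 to 48 mm: notch floor 15 under the axis, cheeks 17 either side, lead-ins widening to 18 above it; plates about 66 wide. A syringe laid right has its barrel middle here (3 mm play along y) and its y along this y.
- slot (a point): Middle of the flange slot, on the cradle axis 53 mm from the cradle point towards the pusher; axes as the pump's. The slot is 10 mm wide along y, between the second notched plate and a back plate 6 mm thick whose top is 7 mm under the axis. The first touch of the pusher slides the syringe along until its flange meets the notched plate; only then does the push grow firm.
- barrel_mid (a point): Middle of the syringe's barrel, on its axis: where to grasp. White barrel 30 mm in diameter, y -55 to +55; y runs along the syringe to the plunger. Grey nozzle cap 12 in diameter ends at y -78. Plunger rod 10 in diameter, thumb plate 32 in diameter with its end face at y +104. About 0.12 kg. At the start it lies in the cradle with the plunger away from the pusher.
- flange (a point): Centre of the syringe's flange, a plate 46 mm wide (x), 34 mm high (z) and 4 mm thick at the plunger end of the barrel, 53 mm from the barrel's middle; axes as the barrel's. On the table the syringe lies still on the flat of the flange and the nozzle end of the barrel, its middle 16 mm high.
- plunger_end (a point): Centre of the end face of the plunger's thumb plate; y points outwards, away from the barrel. In the correctly laid syringe it is 104 mm from the cradle point towards the pusher.
- plunger (a joint): How far the plunger has been pushed into the barrel, m; 0 at the start. The capped air in the syringe acts as a spring: it gives way under about 1 N, then by about 1 mm for each further 1.5 N, and comes back when let go.
- pusher (a joint): Travel of the pusher along the pump towards the cradle, m (0 = fully back, 0.075 = end). It slides with about 2 N of friction and stays where it is left.
- pusher_face (a point): Centre of the pusher's front face, on the height of the cradle axis; axes as the pump's, the face looks along -y. The face plate is 36 mm wide, 8 mm thick, from 18 mm under to 22 mm over this point. With the pusher fully back it is at y = 165 mm in the pump's frame.
- pusher_grip (a point): Point in the pusher's black grip tab, 24 mm behind the face (+y), 22 mm above the cradle axis (92 over the table). The tab is 22 mm wide (pump x) and 34 mm long behind the face plate (pump y), its top 18 mm above this point; its sides are free down to 52 mm over the table, where the 58 mm wide carriage foot begins. Axes as the pump's.
- post_foot (a point): Foot of the upright steel post fixed to the table on the pump's +x side, on the table surface: 18 mm in diameter, foot disc 48 mm, 250 mm high with a black knob 24 mm in diameter on top. Its axis is about 100 mm from the cradle axis, so the syringe strikes it if turned on the spot below the post's height.
- cup: White plastic cup, 68 mm in diameter, 85 mm high, on the pump's -x side near its -y end; origin at the centre of its underside. Leave it alone.
- jar: Small closed paint jar, 54 mm in diameter, 55 mm high, on the post's side of the pump; origin at the centre of its underside. Leave it alone.
- paintbox: Flat watercolour box, 80 x 170 x 14 mm, on the table on the pump's -x side; origin at the centre of its underside, long along its y. Leave it alone.
Not all that is in view belongs to the job. Leave any blue look-alike of the part that bears barrel_mid alone.

How it is judged:
On the way, in this order (a step that is already met when the one before it is completed fails the run):
1. the syringe is lifted clear of the cradle (z of barrel_mid in the frame of cradle above 0.03 m), for 0.1 s.
2. the syringe lies in the cradle the right way round, flange in the slot (x of barrel_mid in the frame of cradle between -0.004 and 0.004 m and y of barrel_mid in the frame of cradle between -0.005 and 0.005 m and z of barrel_mid in the frame of cradle between -0.003 and 0.003 m and angle between the y axis of barrel_mid and the y axis of cradle, either way round below 0.06 rad and y of plunger_end in the frame of cradle above 0.09 m), for 0.2 s.
3. the pusher presses on the plunger with at least 1.5 N (all of step 2 and contact force between pusher and syringe above 1.5 N), for 0.1 s.
At the end, for the whole second after the job is handed in: The syringe rests level in the cradle the right way round (barrel middle within 5 mm along, 4 mm across and 3 mm in height of the cradle point, axis within 0.06 rad), the plunger's end is within 2.5 mm of the pusher's face, and the plunger has been pushed in by less than 4 mm (all of step 2 and y of plunger_end in the frame of pusher_face above -0.0025 m and value of joint plunger below 0.004 m and linear speed of syringe below 0.02 m/s); the robot touches nothing.
It fails at once if the steel post is struck (over 2 N) by the arm or by anything it carries (contact force between post and anything else above 2 N).
It fails at once if the plunger is driven in by 4 mm or more (value of joint plunger above 0.004 m).
It fails at once if the syringe falls into the cradle (faster than 0.6 m/s within 30 mm of its place) (distance between barrel_mid and cradle below 0.03 m and linear speed of syringe above 0.6 m/s).
It fails at once if the cup, the jar or the paint box is moved by more than 20 mm (distance of any of cup, jar, paintbox from where it was at the start of the episode above 0.02 m).
It also fails if it takes over 72 s, if anything falls off the work surface, if the arm or the gripper's body presses on something with over 40 N, if the wrist force passes 120 N, or if a joint passes its speed limit or range.

## Robot

A 6-joint arm with a two-finger parallel gripper is mounted at the origin on the work surface. World frame = base frame: x ahead of the robot, y to its left, z up, the work surface at z = 0. Lengths are in m, angles in rad, forces in N, time in s.
With the tool pointing down it reaches from about 0.35 to 0.95 m from the base axis. Payload 17.4 kg.
Tool frame: the origin (TCP) lies at the very end of the fingers, on their centre line; the grasp point (between the pads) lies 19 mm behind it; z points along the fingers, y is the line along which they close (so a half turn about z gives the same grasp; the last joint's range is limited). The gripper opens to 93 mm and grips with 3 to 60 N. Pads are 15 mm wide; open, the fingers measure 128 mm over their backs; the gripper's body (75 mm by 188 mm) begins 65 mm behind the grasp point.
Start: joints at [-0.038, 0.116, 1.442, -0, 1.584, -0.038], TCP at [0.675, -0, 0.192] pointing down, gripper open.
Joint ranges: [-2.83, 2.83], [-0.83, 2.19], [0.07, 2.5], [-1.14, 4.28], [0.01, 3], [-2.97, 2.97]. Speed limits (rad/s): [1.89, 1.89, 2.22, 3.14, 3.14, 3.14].

## Interface

Orientations are given as [roll, pitch, yaw] about the fixed x, y, z axes, in that order (R = Rz(yaw) Ry(pitch) Rx(roll)).
In Python, from cell import sensors, viewer, bot gives the robot as it stands.
- The arm moves only by the tool move_arm, never from a script. Its argument "commands" is a list of rows, each an object with "jaw": the closure, from -1 (fully open) to 1 (shut); "dp": the shift along the world's x, y, z in cm, a list of three; "delta_rot": the turn, a rotation vector about the world's x, y, z in rad, a list of three. In form: [{"jaw": jaw, "dp": [tx, ty, tz], "delta_rot": [ax, ay, az]}, ...]. A call has 1 to 12 rows; each row is the pose to reach, as a shift and turn from the pose commanded when the call began; what a row does not reach only later rows make up. A row lasts 1/8 s, in which the tool goes at most 62.5 mm and 10.7 degrees, less where a joint would pass 70% of its speed; a pose out of reach is approached as far as the arm can. A call with a gripper value outside its range is refused whole. The fingers move at their own pace and stop on an object; "squeeze" is the grip in N (left out, the last holds). Time passes only in rows, so rows that repeat a pose let the fingers close. It gives the time, the measured TCP pose, the force, the opening and the grip force at its end, in the units of the state.
- sensors.read_state(): the state, without advancing time (a new reading comes with each control period).
- viewer.capture(name): name is "scene" or "side" or "wrist"; returns (picture, depth): 480x640x3 uint8, red, green, blue; 480x640 float32, m along the optical axis (not along the pixel's ray), 0 where there is no reading.
- viewer.get_calibration(name): a dict with "vertical_fov" (degrees; the focal length in pixels is half the picture's height over the tangent of half this angle, whatever the lens; pixels are square), "cx", "cy" (the principal point, pixels), "k1" (the pictures are not rectified: a ray, as slopes to the right and down, at radius r is drawn at 1 + k1 r^2 times it, then the intrinsics apply), "rvec" (rotation vector, rad) and "tvec" (3), from world to camera coordinates, as OpenCV has them; the wrist camera has in their place "mount" (4x4, takes a point from camera to tool coordinates, whose origin is the TCP and whose axes are the flange's). Camera axes: x right, y down, z forward; pixel columns grow to the right and rows downward; lengths in m; the calibration is good to about 2 mm. A picture is of the moment at which its call begins: read the wrist's pose just before it. get_calibration takes no time and is no camera call.
- bot.finish_job(): hands the job in; it is judged then, once.
The state is a dict: "t": time; "joint_positions": joint angles; "qd": joint speeds; "effort": joint torques, N m; "tcp_pos": TCP position; "orientation": TCP orientation; "contact_force": force on the tool from outside, world axes, zero at the start; "ft_torque": the same for the moment, N m; "gripper_width": finger opening in m; "grip_force": force on a finger pad.
Only numpy, scipy, OpenCV 4.12 (cv2) and the standard library are available. Lean on these libraries where they do the work, as an engineer would, in place of code of your own. Each camera call takes 0.05 s, during which the arm holds its last target. There are 200 camera calls.

## Working session

There is one attempt and no reset: what is moved stays moved. The work goes in short steps, Python scripts to look and compute and a tool call to move; the robot and the scene stay as the last step left them, time stands still between calls to the robot, and variables do not carry over. Pictures are saved under pics/ and viewed, at most 10 in all, crops included, and the job is handed in when it is done.

Besides the shell and the picture viewer there is one more tool, called after "Emit:" in YAML: its name, and indented under it one key for each argument. move_arm: Moves the arm, as the interface text tells. Its arguments: {"type":"object","properties":{"commands":{"type":"array"},"squeeze":{"type":"number"}},"required":["commands"]}

```bash
ls; mkdir -p pics; cat > h.py <<'E'
import numpy as np,cv2
from cell import sensors,viewer,bot
from scipy.spatial.transform import Rotation as R
def cam(name,st=None):
    c=viewer.get_calibration(name); f=240/np.tan(np.radians(c["vertical_fov"])/2)
    K=np.array([[f,0,c["cx"]],[0,f,c["cy"]],[0,0,1]])
    if "mount" in c:
        T=np.eye(4);T[:3,:3]=R.from_euler('xyz',st["orientation"]).as_matrix();T[:3,3]=st["tcp_pos"]
        M=T@np.array(c["mount"])
    else:
        M=np.eye(4);Rm=cv2.Rodrigues(np.array(c["rvec"],float))[0];M[:3,:3]=Rm.T;M[:3,3]=-Rm.T@np.array(c["tvec"]).ravel()
    return K,np.array([c["k1"],0,0,0,0.]),M
def rays(C,px):
    K,d,M=C; n=cv2.undistortPoints(np.array(px,float).reshape(-1,1,2),K,d).reshape(-1,2)
    return np.c_[n,np.ones(len(n))]   # camera frame, z=1
def pts(C,px,depth):
    r=rays(C,px)*np.array(depth).reshape(-1,1); return r@C[2][:3,:3].T+C[2][:3,3]
def plane(C,px,z):
    r=rays(C,px)@C[2][:3,:3].T; o=C[2][:3,3]; return o+r*((z-o[2])/r[:,2:3])
def tri(C1,p1,C2,p2):
    o1,o2=C1[2][:3,3],C2[2][:3,3];a=(rays(C1,[p1])@C1[2][:3,:3].T)[0];b=(rays(C2,[p2])@C2[2][:3,:3].T)[0]
    s=np.linalg.lstsq(np.c_[a,-b],o2-o1,rcond=None)[0];return (o1+a*s[0]+o2+b*s[1])/2,np.linalg.norm(o1+a*s[0]-o2-b*s[1])
def cloud(C,dep):
    v,u=np.mgrid[0:480,0:640]; return pts(C,np.c_[u.ravel(),v.ravel()],dep.ravel()).reshape(480,640,3)
E
cat > a.py <<'E'
from h import *
st=sensors.read_state();print(st)
for n in("scene","side","wrist"):
    im,d=viewer.capture(n);cv2.imwrite(f"pics/{n}0.png",im[...,::-1]);np.savez(f"{n}0.npz",im=im,d=d,pos=st["tcp_pos"],o=st["orientation"]);print(n,(d>0).mean(),cam(n,st)[2][:3,3])
E
python3 a.py
```

```text
pics
{'t': 0.0, 'joint_positions': array([-3.77877201e-02,  1.16499964e-01,  1.44228861e+00, -7.07294222e-06,
        1.58399644e+00, -3.78389149e-02]), 'qd': array([ 0.00108595,  0.00056099,  0.00016173, -0.00073585, -0.00057133,
        0.00030945]), 'effort': array([-2.39607485e-03, -7.21266031e+01, -6.22611737e+01,  7.77577632e-02,
        2.38535833e-02, -2.17692599e-05]), 'tcp_pos': array([6.74755995e-01, 6.25276039e-06, 1.90981281e-01]), 'orientation': array([-3.14040089e+00, -3.80392059e-05,  1.57084741e+00]), 'contact_force': array([ 0.07715136,  0.3387517 , -0.25795899]), 'ft_torque': array([ 0.01488383, -0.03026198,  0.05364495]), 'grip_force': 0.0, 'gripper_width': 0.09281333871974826}
scene 0.9959244791666667 [ 1.08081138 -0.11577895  0.7392384 ]
side 0.996044921875 [0.37267299 0.55994477 0.53945314]
wrist 0.9958626302083333 [0.67427951 0.06950001 0.38399292]
```

View pics/scene0.png

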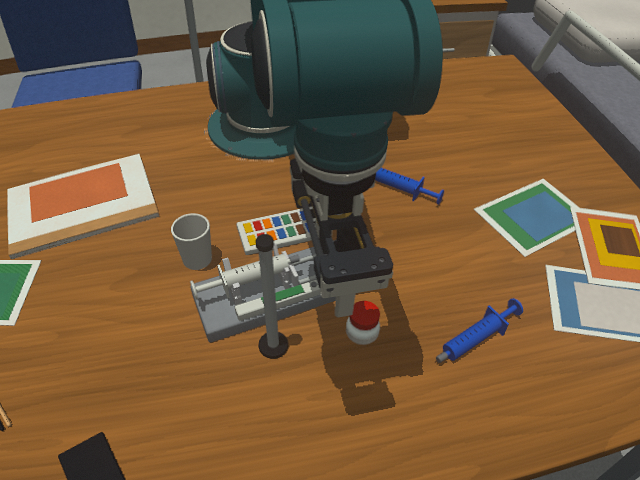

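View pics/side0.png

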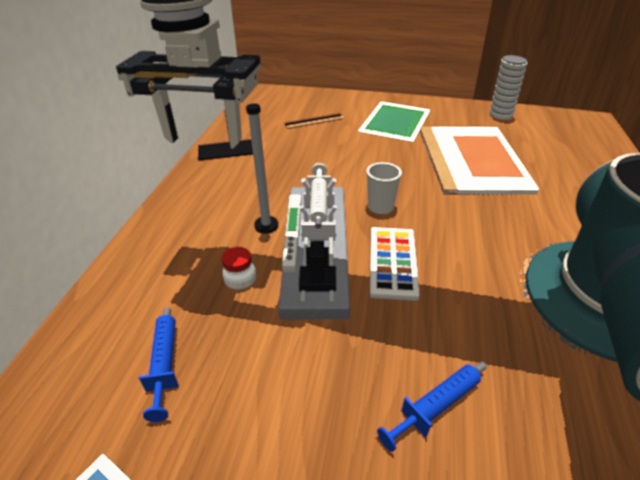

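The scene view shows the pump at about (265,285), the post foot at (272,345), and the arm hiding the pusher end. The side view shows all of the pump: syringe at (318,205), black pusher at (318,265), post at (262,170), jar at (238,268), cup at (383,188), paint box at (394,262). Next I build point clouds from both views.

```bash
cat > m.py <<'E'
from h import *
import sys
tag=sys.argv[1]; names=sys.argv[2:]
P=[];Cc=[];N=[]
for i,n in enumerate(names):
    z=np.load(f"{n}{tag}.npz"); st=dict(tcp_pos=z["pos"],orientation=z["o"])
    w=cloud(cam(n,st),z["d"]);ok=(z["d"]>0)&(w[...,0]>.3)&(w[...,0]<1.0)&(abs(w[...,1])<.45)&(w[...,2]<.3)
    P.append(w[ok]);Cc.append(z["im"][ok]);N.append(np.full(ok.sum(),i))
    t=w[ok];print(n,"table z",np.median(t[abs(t[:,2])<.012,2]))
P=np.vstack(P);Cc=np.vstack(Cc);N=np.hstack(N)
np.savez("cl.npz",P=P,C=Cc,N=N)
# top view 1mm/px, x up->rows, y -> cols
for nm,sel in(("h",P[:,2]<.3),):
    o=np.argsort(P[sel][:,2]);q=P[sel][o];c=Cc[sel][o]
    img=np.zeros((600,800,3),np.uint8);r=((.95-q[:,0])*1000).astype(int);k=((.4-q[:,1])*1000).astype(int)
    g=(r>=0)&(r<600)&(k>=0)&(k<800);img[r[g],k[g]]=c[g][:,::-1];cv2.imwrite("pics/top%s.png"%tag,img)
E
python3 m.py 0 scene side
```

```text
scene table z -8.600155175042534e-05
side table z -0.0005865915303771563
```

View pics/top0.png

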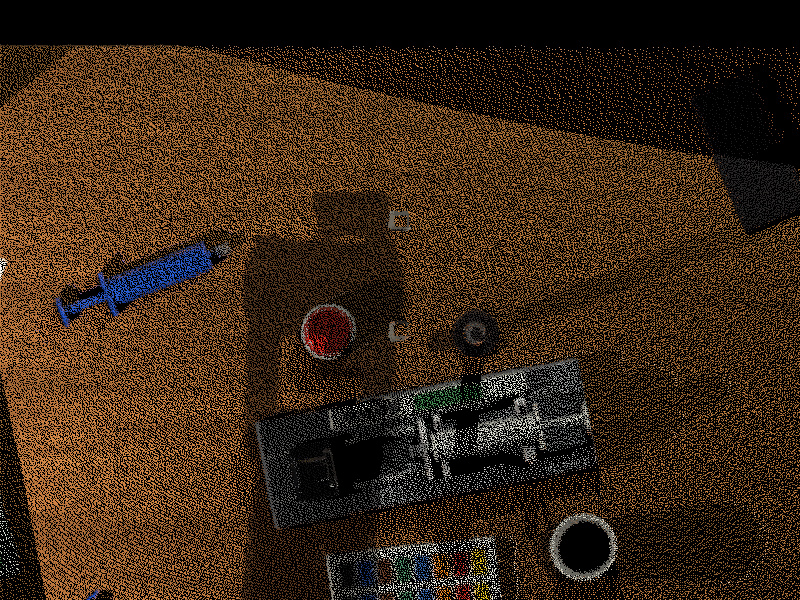

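The fused top view (1 mm/px) shows the pump corners at (258,422), (278,527), (597,467) and (583,358). The post is at (476,333), the jar at (328,332) and the cup at (583,547). The syringe runs from about (430,445) to (590,415), with the plunger on the right. Now I'll fit these.

```bash
cat > fit.py <<'E'
from h import *
z=np.load("cl.npz");P,C,N=z["P"],z["C"],z["N"]
near=(P[:,0]>.4)&(P[:,0]<.61)&(P[:,1]>-.21)&(P[:,1]<.16)
b=near&(abs(P[:,2]-.030)<.0025)
(c,s,a)=cv2.minAreaRect(P[b][:,:2].astype(np.float32)*1000);print("rect",c,s,a)
# robust: yaw from rect then percentile edges
box=cv2.boxPoints((c,s,a));e=[box[1]-box[0],box[2]-box[1]];L=max(e,key=np.linalg.norm);L=L*np.sign(L[1]);yaw=np.arctan2(-L[0],L[1])
Rz=lambda w:np.array([[np.cos(w),-np.sin(w)],[np.sin(w),np.cos(w)]])
for i in range(2):
    m=b&(N==i);q=P[m][:,:2]@Rz(yaw);print(i,m.sum(),"pct",np.percentile(q,[.3,1,99,99.7],axis=0).round(4).tolist())
o=np.array(c)/1000-Rz(yaw)@[.005,.060];print("yaw",yaw,"origin",o)
# in pump frame
Q=np.c_[(P[:,:2]-o)@Rz(yaw),P[:,2]]
def sec(y0,y1,z0=.06,z1=.12,xw=.03):
    for i in range(2):
        m=(abs(Q[:,0])<xw)&(Q[:,1]>y0)&(Q[:,1]<y1)&(Q[:,2]>z0)&(Q[:,2]<z1)&(N==i)
        q=Q[m]
        if len(q)<15:continue
        A=np.c_[2*q[:,0],2*q[:,2],np.ones(len(q))];r=q[:,0]**2+q[:,2]**2
        w=np.ones(len(q))
        for _ in range(15):
            x=np.linalg.lstsq(A*w[:,None],r*w,rcond=None)[0];rad=np.sqrt(x[2]+x[0]**2+x[1]**2);res=np.hypot(q[:,0]-x[0],q[:,2]-x[1])-rad;w=1/(1+(res/.001)**2)
        print("sec",i,y0,len(q),"x %.4f z %.4f r %.4f"%(x[0],x[1],rad),"ztop",np.percentile(q[:,2],98).round(4))
for y0 in(-.03,-.015,0,.015,.03):sec(y0,y0+.012,.068,.1,.02)
# post
m=(np.hypot(Q[:,0]-.1,Q[:,1])<.06)&(Q[:,2]>.06)&(Q[:,2]<.2)
for i in range(2):
    t=P[m&(N==i)];print("post",i,len(t),t[:,:2].mean(0) if len(t) else None, (Q[m&(N==i)][:,:2]).mean(0))
# profile of max z along axis
for y in np.arange(-.115,.235,.005):
    m=(abs(Q[:,0])<.008)&(abs(Q[:,1]-y)<.0025)&(Q[:,2]<.15);print("%.3f:%s"%(y,np.percentile(Q[m][:,2],[95]).round(3) if m.any() else None),end=" ")
E
python3 fit.py
```

```text
rect (511.2220764160156, -35.88861083984375) (361.36126708984375, 202.4501190185547) 85.4531478881836
0 2617 pct [[0.4319, -0.1646], [0.4412, -0.1521], [0.598, 0.059], [0.6011, 0.0627]]
1 3107 pct [[0.4137, -0.152], [0.4166, -0.145], [0.5946, 0.1796], [0.6, 0.1824]]
yaw -0.07935758 origin [ 0.50148135 -0.09530341]
sec 0 -0.03 27 x 0.0093 z 0.0805 r 0.0086 ztop 0.0856
sec 1 -0.03 37 x 0.0080 z 0.0779 r 0.0099 ztop 0.0847
sec 0 -0.015 40 x 0.0152 z 0.0810 r 0.0047 ztop 0.0857
sec 1 -0.015 40 x 0.0133 z 0.0702 r 0.0138 ztop 0.0847
sec 0 0 63 x 0.0118 z 0.0778 r 0.0076 ztop 0.0857
sec 1 0 51 x 0.0097 z 0.0714 r 0.0131 ztop 0.0847
sec 0 0.015 29 x 0.0099 z 0.0756 r 0.0099 ztop 0.0855
sec 1 0.015 56 x 0.0059 z 0.0692 r 0.0149 ztop 0.0847
sec 1 0.03 64 x 0.0019 z 0.0679 r 0.0159 ztop 0.0843
post 0 823 [ 0.61645971 -0.07968752] [0.11337856 0.02468158]
post 1 733 [ 0.61067042 -0.07212028] [0.1070076  0.03176606]
-0.115:[0.002] -0.110:[0.002] -0.105:[0.002] -0.100:[0.029] -0.095:[0.031] -0.090:[0.031] -0.085:[0.032] -0.080:[0.031] -0.075:[0.03] -0.070:[0.03] -0.065:[0.03] -0.060:[0.03] -0.055:[0.032] -0.050:[0.087] -0.045:[0.086] -0.040:[0.089] -0.035:[0.088] -0.030:[0.084] -0.025:[0.079] -0.020:[0.079] -0.015:[0.081] -0.010:[0.082] -0.005:[0.083] 0.000:[0.083] 0.005:[0.084] 0.010:[0.084] 0.015:[0.084] 0.020:[0.085] 0.025:[0.085] 0.030:[0.085] 0.035:[0.084] 0.040:[0.086] 0.045:[0.085] 0.050:[0.085] 0.055:[0.086] 0.060:[0.085] 0.065:[0.083] 0.070:[0.075] 0.075:[0.075] 0.080:[0.076] 0.085:[0.074] 0.090:[0.036] 0.095:[0.036] 0.100:[0.037] 0.105:[0.039] 0.110:[0.038] 0.115:[0.037] 0.120:[0.037] 0.125:[0.038] 0.130:[0.038] 0.135:[0.038] 0.140:[0.038] 0.145:[0.037] 0.150:[0.041] 0.155:[0.045] 0.160:[0.046] 0.165:[0.047] 0.170:[0.05] 0.175:[0.05] 0.180:[0.03] 0.185:[0.03] 0.190:[0.03] 0.195:[0.03] 0.200:[0.03] 0.205:[0.03] 0.210:[0.03] 0.215:[0.03] 0.220:[0.03] 0.225:[0.03] 0.230:[0.031]
```

```bash
python3 - <<'E'
s=open('fit.py').read()
a=s.index("b=near");b=s.index("o=np.array(c)")
s=s[:a]+'''Rz=lambda w:np.array([[np.cos(w),-np.sin(w)],[np.sin(w),np.cos(w)]])
yaw=.194;c=np.array([506.5,-29.])
for k in range(4):
    q=(P[:,:2]-c/1000)@Rz(yaw);m=(abs(P[:,2]-.03)<.002)&(abs(q[:,0])<.06)&(abs(q[:,1])<.172)
    # boundary lines: per-bin extremes along y
    lo,hi,ys=[],[],[]
    for y in np.arange(-.15,.15,.01):
        t=q[m&(abs(q[:,1]-y)<.005),0]
        if len(t)>8:lo.append(t.min());hi.append(t.max());ys.append(y)
    l=np.polyfit(ys,lo,1);h=np.polyfit(ys,hi,1)
    xs=[];y0=[];y1=[]
    for x in np.arange(-.045,.045,.006):
        t=q[m&(abs(q[:,0]-x)<.003),1]
        if len(t)>4:y0.append(t.min());y1.append(t.max())
    print("slopes",l,h,"ends",np.median(y0),np.median(y1))
    yaw-=(l[0]+h[0])/2*.7;c=c+1000*Rz(yaw)@[(np.median(lo)+np.median(hi))/2,(np.median(y0)+np.median(y1))/2]
print("width",np.median(hi)-np.median(lo))
'''+s[b:]
open('fit.py','w').write(s)
E
python3 fit.py
```

```text
slopes [ 0.00153187 -0.05404863] [-0.03589544  0.05041697] ends -0.16053995136435617 0.16629399429523276
slopes [ 0.01354962 -0.05433798] [-0.02656781  0.04945297] ends -0.16327945994726176 0.16302628104847713
slopes [ 0.01821469 -0.05421577] [-0.02198865  0.04962067] ends -0.1630188720674182 0.1634337632648273
slopes [ 0.0195374  -0.05404196] [-0.02080932  0.04982443] ends -0.1631870648081677 0.16328911922313097
width 0.10836333146155847
yaw 0.21234967643480043 origin [ 0.51377063 -0.08573526]
sec 0 -0.03 126 x -0.0010 z 0.0706 r 0.0141 ztop 0.0857
sec 1 -0.03 54 x -0.0029 z 0.0692 r 0.0148 ztop 0.0852
sec 0 -0.015 125 x -0.0005 z 0.0716 r 0.0134 ztop 0.0857
sec 1 -0.015 56 x -0.0025 z 0.0698 r 0.0143 ztop 0.0847
sec 0 0 74 x -0.0001 z 0.0718 r 0.0132 ztop 0.0856
sec 1 0 56 x -0.0023 z 0.0694 r 0.0146 ztop 0.0845
sec 1 0.015 59 x -0.0017 z 0.0693 r 0.0145 ztop 0.0849
sec 0 0.03 109 x 0.0008 z 0.0719 r 0.0130 ztop 0.0861
sec 1 0.03 68 x -0.0015 z 0.0691 r 0.0148 ztop 0.0844
post 0 750 [ 0.62314226 -0.07575478] [ 0.10901843 -0.01329457]
post 1 705 [ 0.61322924 -0.07030963] [ 0.1004756
[... 285 characters left out ...]
-0.025:[0.085] -0.020:[0.085] -0.015:[0.085] -0.010:[0.085] -0.005:[0.085] 0.000:[0.085] 0.005:[0.085] 0.010:[0.084] 0.015:[0.085] 0.020:[0.085] 0.025:[0.084] 0.030:[0.084] 0.035:[0.086] 0.040:[0.085] 0.045:[0.086] 0.050:[0.085] 0.055:[0.084] 0.060:[0.075] 0.065:[0.075] 0.070:[0.077] 0.075:[0.076] 0.080:[0.071] 0.085:[0.032] 0.090:[0.031] 0.095:[0.031] 0.100:[0.032] 0.105:[0.031] 0.110:[0.03] 0.115:None 0.120:None 0.125:None 0.130:None 0.135:None 0.140:None 0.145:None 0.150:None 0.155:[0.092] 0.160:[0.109] 0.165:[0.11] 0.170:[0.11] 0.175:[0.111] 0.180:[0.11] 0.185:[0.11] 0.190:[0.11] 0.195:[0.108] 0.200:[0.052] 0.205:[0.031] 0.210:[0.031] 0.215:[0.03] 0.220:[0.03] 0.225:[0.028] 0.230:[0.001]
```

Axis height about 70 mm, barrel top 85 mm and post about 0.1 m off the axis all agree with the text. Next I raise the arm over the pump for a wrist view.

Emit:
move_arm:
  commands:
    - {"jaw":-1,"dp":[0,0,6],"delta_rot":[0,0,0]}
    - {"jaw":-1,"dp":[0,0,12],"delta_rot":[0,0,0]}
    - {"jaw":-1,"dp":[-4,-3,16],"delta_rot":[0,0,0]}
    - {"jaw":-1,"dp":[-8,-6,16],"delta_rot":[0,0,0.05]}
    - {"jaw":-1,"dp":[-12,-8,16],"delta_rot":[0,0,0.1]}
    - {"jaw":-0.3,"dp":[-16,-10,16],"delta_rot":[0,0,0.15]}
    - {"jaw":-0.3,"dp":[-18,-12,16],"delta_rot":[0,0,0.19]}
    - {"jaw":-0.3,"dp":[-18,-12,16],"delta_rot":[0,0,0.19]}
    - {"jaw":-0.3,"dp":[-18,-12,16],"delta_rot":[0,0,0.19]}
  squeeze: 15

```text
t: 1.27
tcp_pos: [0.4953, -0.1198, 0.3516]
orientation: [-3.142, -0.0, 1.76]
contact_force: [0.3, 0.0, -0.7]
gripper_width: 0.0615
grip_force: 0.0
```

```bash
sed -i 's/0\.png/1.png/;s/0\.npz/1.npz/' a.py; python3 a.py; python3 m.py 1 scene side wrist; sed -i 's/range(2)/range(3)/' fit.py; python3 fit.py
```

```text
{'t': 1.275, 'joint_positions': array([-2.87556210e-01, -2.39693439e-01,  1.52478556e+00,  1.98199109e-04,
        1.85660762e+00, -4.76827520e-01]), 'qd': array([ 0.01293906,  0.01045076, -0.00393793,  0.00171682, -0.00014724,
       -0.00103981]), 'effort': array([-1.09592848e+00, -4.33757544e+01, -6.19091749e+01,  1.68988929e-02,
        9.24914097e-02, -8.17605341e-02]), 'tcp_pos': array([ 0.49527932, -0.11982334,  0.35162135]), 'orientation': array([-3.14158480e+00, -2.18099357e-04,  1.76012351e+00]), 'contact_force': array([ 0.28504287,  0.04625588, -0.69332629]), 'ft_torque': array([ 0.03460382, -0.00129671, -0.0036593 ]), 'grip_force': 0.0, 'gripper_width': 0.06153221930152453}
scene 0.9960677083333334 [ 1.08081138 -0.11577895  0.7392384 ]
side 0.9960970052083333 [0.37267299 0.55994477 0.53945314]
wrist 0.9961751302083334 [ 0.48130486 -0.05162332  0.54464524]
scene table z -8.68882308198704e-05
side table z -0.0005838117406261611
wrist table z 0.00022838551384041228
slopes [ 0.00332455 -0.05500666] [0.00626533 0.05487417] ends -0.16331331017326123 0.1664787131731066
slopes [-
[... 1639 characters left out ...]
.015:[0.085] -0.010:[0.086] -0.005:[0.086] 0.000:[0.086] 0.005:[0.086] 0.010:[0.086] 0.015:[0.086] 0.020:[0.086] 0.025:[0.087] 0.030:[0.087] 0.035:[0.085] 0.040:[0.086] 0.045:[0.086] 0.050:[0.086] 0.055:[0.084] 0.060:[0.076] 0.065:[0.076] 0.070:[0.077] 0.075:[0.077] 0.080:[0.073] 0.085:[0.032] 0.090:[0.032] 0.095:[0.032] 0.100:[0.032] 0.105:[0.031] 0.110:[0.031] 0.115:[0.032] 0.120:[0.032] 0.125:[0.032] 0.130:[0.032] 0.135:[0.032] 0.140:[0.031] 0.145:[0.032] 0.150:[0.032] 0.155:[0.093] 0.160:[0.111] 0.165:[0.111] 0.170:[0.111] 0.175:[0.111] 0.180:[0.111] 0.185:[0.111] 0.190:[0.111] 0.195:[0.109] 0.200:[0.107] 0.205:[0.031] 0.210:[0.032] 0.215:[0.032] 0.220:[0.031] 0.225:[0.028] 0.230:[0.001]
```

```bash
cat > p.py <<'E'
from h import *
z=np.load("wrist1.npz");w=cloud(cam("wrist",dict(tcp_pos=z["pos"],orientation=z["o"])),z["d"])
yaw=.186;o=np.array([.5127,-.0873]);c,s=np.cos(yaw),np.sin(yaw);Rz=np.array([[c,-s],[s,c]])
q=(w[...,:2]-o)@Rz;x,y,h=q[...,0],q[...,1],w[...,2]
def pc(t,m,k):print(t,m.sum(),k,np.percentile(x[m],[2,50,98]).round(4),np.percentile(y[m],[2,50,98]).round(4),np.percentile(h[m],[5,95]).round(4))
pc("plate1",(abs(y+.04)<.012)&(abs(x)<.045)&(abs(x)>.017)&(h>.075),"")
pc("plate2",(abs(y-.045)<.012)&(abs(x)<.045)&(abs(x)>.017)&(h>.075),"")
pc("tab",(y>.14)&(y<.22)&(abs(x)<.04)&(h>.104),"")
pc("face top",(y>.14)&(y<.22)&(abs(x)<.04)&(h>.087)&(h<.097),"")
pc("tab back",(y>.19)&(y<.22)&(abs(x)<.04)&(h>.06),"")
pc("knob",(abs(x-.1)<.04)&(abs(y)<.05)&(h>.24),"")
pc("knobtop",(abs(x-.1)<.04)&(abs(y)<.05)&(h>.255),"")
pc("footdisc",(abs(x-.1)<.04)&(abs(y)<.05)&(h>.004)&(h<.02),"")
pc("backplate",(abs(y-.061)<.008)&(abs(x)<.045)&(abs(x)>.008)&(h>.055)&(h<.068),"")
pc("flange",(abs(y+.053)<.006)&(abs(x)<.045)&(h>.072),"")
pc("thumb",(abs(y+.102)<.01)&(abs(x)<.03)&(h>.078),"")
cv2.imwrite("pics/w1.png",z["im"][...,::-1])
E
python3 p.py
```

```text
plate1 217  [-0.0323  0.0186  0.0309] [-0.0456 -0.04   -0.0358] [0.0766 0.089 ]
plate2 1327  [-0.0288 -0.0243  0.0264] [0.0409 0.0409 0.0456] [0.0857 0.5446]
tab 444  [-0.0127 -0.002   0.0089] [0.1591 0.1667 0.1746] [0.1064 0.1114]
face top 326  [-0.0194 -0.0018  0.0156] [0.1533 0.1565 0.161 ] [0.0887 0.0944]Traceback (most recent call last):
  File "p.py", line 10, in <module>
    pc("tab back",(y>.19)&(y<.22)&(abs(x)<.04)&(h>.06),"")
    ~~^^^^^^^^^^^^^^^^^^^^^^^^^^^^^^^^^^^^^^^^^^^^^^^^^^^^
  File "p.py", line 5, in pc
    def pc(t,m,k):print(t,m.sum(),k,np.percentile(x[m],[2,50,98]).round(4),np.percentile(y[m],[2,50,98]).round(4),np.percentile(h[m],[5,95]).round(4))
                                    ~~~~~~~~~~~~~^^^^^^^^^^^^^^^^
    return _quantile_unchecked(
        a, q, axis, out, overwrite_input, method, keepdims, weights)
    return _ureduce(a,
                    func=_quantile_ureduce_func,
    ...<5 lines>...
                    overwrite_input=overwrite_input,
                    method=method)
    r = func(a, **kwargs)
    result = _quantile(arr,
                       quantiles=q,
    ...<2 lines>...
                       out=out,
                       weights=wgt)
    slices_having_nans = np.isnan(arr[-1, ...])
                                  ~~~^^^^^^^^^
IndexError: index -1 is out of bounds for axis 0 with size 0
```

```bash
sed -i 's/^def pc(t,m,k):/def pc(t,m,k):\n  if m.sum()<5: return print(t,"none")\n  /; s/yaw=.186;o=np.array(\[.5127,-.0873\])/yaw=.191;o=np.array([.5118,-.0880])/' p.py; python3 p.py
```

```text
plate1 217  [-0.0315  0.0193  0.0317] [-0.0451 -0.0395 -0.0353] [0.0766 0.089 ]
plate2 1327  [-0.0275 -0.023   0.0277] [0.0415 0.0415 0.0461] [0.0857 0.5446]
tab 444  [-0.0109 -0.0001  0.0108] [0.1596 0.1672 0.1751] [0.1064 0.1114]
face top 326  [-0.0176  0.      0.0174] [0.1538 0.1571 0.1615] [0.0887 0.0944]
tab back none
knob 850  [0.0921 0.1017 0.1135] [-0.0196 -0.0088  0.0013] [0.2438 0.2511]
knobtop none
footdisc 693  [0.0812 0.0971 0.1224] [-0.0315 -0.0044  0.0115] [0.0081 0.0121]
backplate 218  [-0.0289  0.0087  0.0289] [0.0575 0.0609 0.0633] [0.0617 0.0648]
flange 267  [-0.0208 -0.0005  0.0212] [-0.0556 -0.0525 -0.0474] [0.0772 0.0885]
thumb 92  [-0.0123  0.0001  0.0129] [-0.1052 -0.1025 -0.1009] [0.0793 0.0867]
```

View pics/wrist1.png

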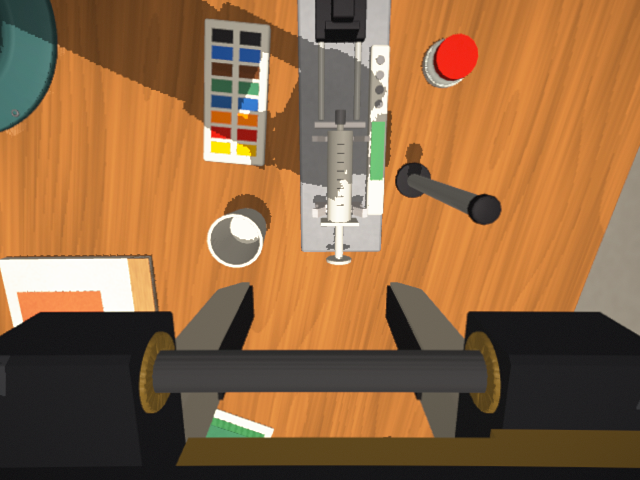

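The wrist view shows the syringe on the cradle axis: cap at (340,115), thumb plate at (339,261). The post leans out by perspective from (410,180) to (484,208). All fits agree with the text to within 1 mm. The gripper body is wide enough to reach the post, so I'll grasp leaning 0.25 rad away from it.

Emit:
move_arm:
  commands:
    - {"jaw":-0.3,"dp":[0.5,1.6,-1],"delta_rot":[0.024,-0.123,0]}
    - {"jaw":-0.3,"dp":[2.14,3.29,-3],"delta_rot":[0.0475,-0.2455,0]}
    - {"jaw":-0.3,"dp":[2.14,3.29,-5],"delta_rot":[0.0475,-0.2455,0]}
    - {"jaw":-0.3,"dp":[2.14,3.29,-9],"delta_rot":[0.0475,-0.2455,0]}
    - {"jaw":-0.3,"dp":[2.14,3.29,-13],"delta_rot":[0.0475,-0.2455,0]}
    - {"jaw":-0.3,"dp":[2.14,3.29,-17],"delta_rot":[0.0475,-0.2455,0]}
    - {"jaw":-0.3,"dp":[2.14,3.29,-20],"delta_rot":[0.0475,-0.2455,0]}
    - {"jaw":-0.3,"dp":[2.14,3.29,-22],"delta_rot":[0.0475,-0.2455,0]}
    - {"jaw":-0.3,"dp":[2.14,3.29,-24],"delta_rot":[0.0475,-0.2455,0]}
    - {"jaw":-0.3,"dp":[2.14,3.29,-24],"delta_rot":[0.0475,-0.2455,0]}
    - {"jaw":-0.3,"dp":[2.14,3.29,-24],"delta_rot":[0.0475,-0.2455,0]}

```text
t: 2.8
tcp_pos: [0.5168, -0.0873, 0.1127]
orientation: [2.891, 0.0, 1.761]
contact_force: [0.3, 0.8, 1.5]
gripper_width: 0.0607
grip_force: 0.0
```

```bash
python3 - <<'E'
from h import *
st=sensors.read_state();print(st["tcp_pos"],st["joint_positions"].round(3),R.from_euler('xyz',st["orientation"]).as_matrix().round(3).tolist())
im,d=viewer.capture("scene");cv2.imwrite("pics/s2.png",im[150:400,150:470][...,::-1].repeat(2,0).repeat(2,1))
E
```

```text
[ 0.51679744 -0.08725422  0.11272902] [-0.288 -0.362  2.021  0.12   1.261 -0.502] [[-0.189, 0.951, 0.244], [0.982, 0.183, 0.047], [-0.0, 0.248, -0.969]]
```

View pics/s2.png

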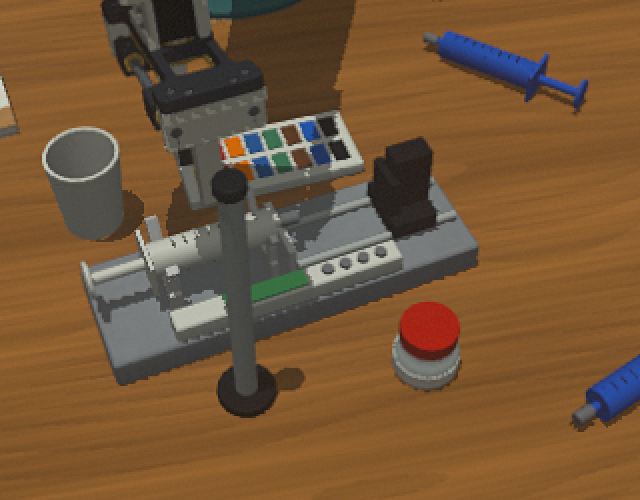

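The scene crop shows the gripper over the barrel, leaning towards the robot and clear of the post knob at (230,185). Now I descend and grip.

Emit:
move_arm:
  commands:
    - {"jaw":-0.3,"dp":[0,0,-2],"delta_rot":[0,0,0]}
    - {"jaw":-0.3,"dp":[0,0,-4],"delta_rot":[0,0,0]}
    - {"jaw":-0.3,"dp":[0,0,-5.2],"delta_rot":[0,0,0]}
    - {"jaw":-0.3,"dp":[0,0,-5.9],"delta_rot":[0,0,0]}
    - {"jaw":-0.3,"dp":[0,0,-5.9],"delta_rot":[0,0,0]}
    - {"jaw":0.2,"dp":[0,0,-5.9],"delta_rot":[0,0,0]}
    - {"jaw":0.6,"dp":[0,0,-5.9],"delta_rot":[0,0,0]}
    - {"jaw":0.6,"dp":[0,0,-5.9],"delta_rot":[0,0,0]}
    - {"jaw":0.6,"dp":[0,0,-5.9],"delta_rot":[0,0,0]}
    - {"jaw":0.6,"dp":[0,0,-5.9],"delta_rot":[0,0,0]}
  squeeze: 25

```text
t: 4.1
tcp_pos: [0.5169, -0.0871, 0.0534]
orientation: [2.89, -0.0, 1.761]
contact_force: [1.4, 0.8, 4.3]
gripper_width: 0.0197
grip_force: 16.4
```

```bash
python3 - <<'E'
from h import *
st=sensors.read_state();print(st["gripper_width"],st["grip_force"],st["contact_force"])
a,d=viewer.capture("scene");b,d2=viewer.capture("side");w,d3=viewer.capture("wrist")
A=cv2.resize(a[220:360,170:350][...,::-1],None,fx=2.2,fy=2.2);B=cv2.resize(b[130:300,250:400][...,::-1],None,fx=2.2,fy=2.2)
im=np.zeros((600,800,3),np.uint8);im[:A.shape[0],:A.shape[1]]=A;im[:B.shape[0],400:400+B.shape[1]]=B
W=cv2.resize(w[100:340,150:500][...,::-1],None,fx=1.1,fy=.95);im[330:330+W.shape[0],:W.shape[1]]=W[:270]
cv2.imwrite("pics/g3.png",im)
np.savez("side3.npz",im=b,d=d2,pos=st["tcp_pos"],o=st["orientation"]);np.savez("wrist3.npz",im=w,d=d3,pos=st["tcp_pos"],o=st["orientation"])
E
```

```text
0.019722910911169168 16.41265982099867 [1.38511357 0.79138549 4.3210605 ]
```

View pics/g3.png

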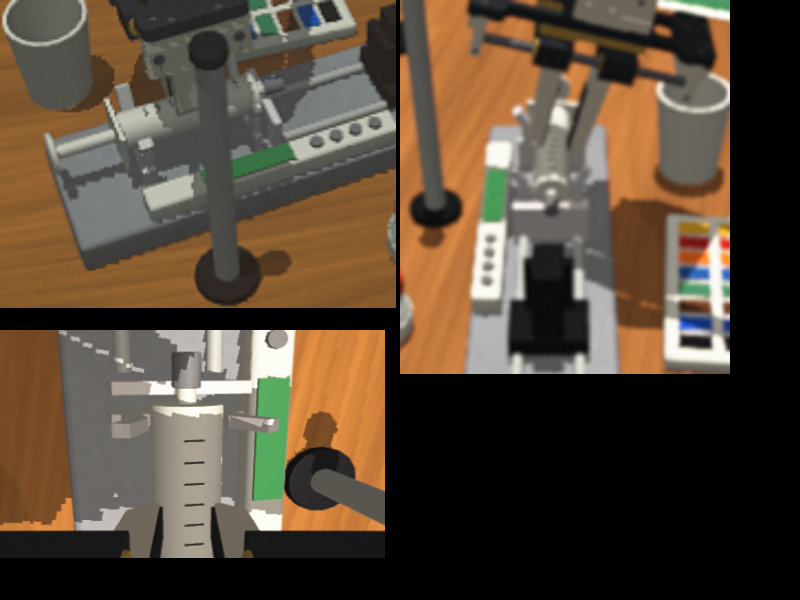

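The composite shows the barrel between the fingers, still seated in the cradle with the cap free. The reading of 20 mm on a 30 mm barrel is odd, so I close a bit more and watch before lifting.

Emit:
move_arm:
  commands:
    - {"jaw":0.7,"dp":[0,0,0],"delta_rot":[0,0,0]}
    - {"jaw":0.7,"dp":[0,0,0],"delta_rot":[0,0,0]}
    - {"jaw":0.7,"dp":[0,0,0],"delta_rot":[0,0,0]}

```text
t: 4.62
tcp_pos: [0.5168, -0.0871, 0.0533]
orientation: [2.891, -0.0, 1.761]
contact_force: [0.8, 0.8, 6.3]
gripper_width: 0.0196
grip_force: 19.8
```

```bash
python3 - <<'E'
from h import *
yaw=.191;o=np.array([.5118,-.0880]);c,s=np.cos(yaw),np.sin(yaw);Rz=np.array([[c,-s],[s,c]])
for n in("side","wrist"):
    st=sensors.read_state();im,d=viewer.capture(n);w=cloud(cam(n,st),d)
    q=(w[...,:2]-o)@Rz;x,y,h=q[...,0],q[...,1],w[...,2]
    for y0 in(-.03,-.02,-.01,0,.01,.02,.03,.05):
        m=(abs(y-y0)<.004)&(abs(x)<.06)&(h>.05)&(h<.1);
        if m.sum()<5:continue
        i=np.argsort(x[m]);xs=x[m][i];hs=h[m][i];b=[(round(k*1000),round(float(np.median(hs[abs(xs-k)<.002])*1000))) for k in np.arange(-.05,.051,.005) if (abs(xs-k)<.002).any()]
        print(n,y0,b)
E
```

```text
side -0.03 [(-30, 51), (-25, 51), (-15, 76), (-10, 80), (-5, 83), (0, 85), (15, 51), (20, 57), (25, 66), (30, 83)]
side -0.02 [(-15, 76), (-10, 81), (-5, 84), (0, 85)]
side -0.01 [(-15, 81), (-10, 81), (-5, 84), (0, 84), (5, 84)]
side 0 [(-20, 100), (-15, 79), (-10, 80), (-5, 83), (0, 83), (5, 83), (15, 70), (45, 50), (50, 50)]
side 0.01 [(-35, 97), (-30, 94), (-25, 90), (-20, 90), (-15, 79), (-10, 80), (-5, 83), (0, 84), (5, 91), (10, 90), (15, 94), (40, 50), (45, 51), (50, 50)]
side 0.02 [(-15, 75), (-10, 79), (-5, 84), (0, 84), (5, 82), (10, 79), (15, 71), (40, 50), (45, 50), (50, 51)]
side 0.03 [(-15, 76), (-10, 80), (-5, 82), (0, 83), (5, 82), (10, 78), (15, 72), (40, 50), (50, 51)]
side 0.05 [(-30, 85), (-25, 70), (-20, 65), (-15, 72), (-10, 80), (-5, 82), (0, 83), (5, 82), (10, 77), (15, 57), (20, 68), (25, 73), (30, 84), (40, 50), (50, 50)]
wrist -0.02 [(-15, 77), (-10, 81), (-5, 84), (0, 85), (5, 83), (10, 82)]
wrist -0.01 [(-15, 94), (-10, 81), (-5, 84), (0, 85), (5, 84)]
wrist 0 [(-20, 100), (-15, 87), (-10, 81), (-5, 84), (0, 85), (5, 84), (40, 51), (45, 51), (50, 50)]
wrist 0.01 [(-35, 98), (-30, 95), (-25, 91), (-20, 90), (-15, 77), (-10, 81), (-5, 84), (0, 85), (5, 84), (10, 87), (15, 95), (40, 50), (45, 50), (50, 50)]
wrist 0.02 [(-15, 75), (-10, 81), (-5, 84), (0, 85), (5, 84), (10, 80), (40, 50), (45, 50), (50, 50)]
wrist 0.03 [(-15, 75), (-10, 81), (-5, 84), (0, 85), (5, 84), (10, 81), (40, 50), (45, 50), (50, 50)]
wrist 0.05 [(-30, 86), (-25, 79), (-20, 73), (-15, 73), (-10, 81), (-5, 84), (0, 85), (5, 84), (10, 80), (15, 74), (20, 75), (25, 82), (30, 86), (35, 85), (40, 50), (45, 50), (50, 51)]
```

Barrel still at 70 mm (top at 85 mm) and the hold is firm (width steady, force growing). Small test lift.

Emit:
move_arm:
  commands:
    - {"jaw":0.8,"dp":[0,0,0.5],"delta_rot":[0,0,0]}
    - {"jaw":0.8,"dp":[0,0,1],"delta_rot":[0,0,0]}
    - {"jaw":0.8,"dp":[0,0,1.5],"delta_rot":[0,0,0]}
    - {"jaw":0.8,"dp":[0,0,2],"delta_rot":[0,0,0]}
    - {"jaw":0.8,"dp":[0,0,2],"delta_rot":[0,0,0]}

```text
t: 5.35
tcp_pos: [0.5166, -0.0872, 0.0732]
orientation: [2.891, 0.0, 1.761]
contact_force: [-0.0, 0.9, 0.5]
gripper_width: 0.0093
grip_force: 0.0
```

```bash
cat > prof.py <<'E'
from h import *
import sys
yaw=.191;o=np.array([.5118,-.0880]);c,s=np.cos(yaw),np.sin(yaw);Rz=np.array([[c,-s],[s,c]])
dz=float(sys.argv[1])
for n in("scene","side","wrist"):
    st=sensors.read_state();im,d=viewer.capture(n);w=cloud(cam(n,st),d);np.savez(n+"9.npz",im=im,d=d,pos=st["tcp_pos"],o=st["orientation"])
    q=(w[...,:2]-o)@Rz;x,y,h=q[...,0],q[...,1],w[...,2]-dz
    ys=np.arange(-.11,.115,.01)
    r=[]
    for y0 in ys:
        m=(abs(y-y0)<.003)&(abs(x)<.008)&(h>.06)&(h<.1)
        r.append(None if m.sum()<3 else (round(float(np.percentile(h[m],80)*1000)),))
    print(n,[(round(a*1000),b[0]) for a,b in zip(ys,r) if b])
E
python3 prof.py .02
```

```text
scene [(-100, 66), (-50, 67), (-40, 65), (-30, 65), (-20, 65), (-10, 87), (0, 65), (10, 65), (40, 65), (50, 65)]
side [(-50, 66), (-40, 63), (-30, 63), (-20, 64), (-10, 64), (0, 64), (10, 95), (20, 64), (30, 64), (40, 64), (50, 64)]
wrist [(-30, 65), (-20, 65), (-10, 65), (0, 65), (10, 94), (20, 65), (30, 65), (40, 65), (50, 65)]
```

It slipped off: the fingers closed on the upper chord, so the finger ends sit higher than the stated TCP. I'll measure where the finger ends really are in the tool frame.

```bash
cat > tip.py <<'E'
from h import *
# finger points expressed in tool frame
import sys
new=len(sys.argv)>1
im0=None
for n in("scene","side","wrist"):
    if new:
        st=sensors.read_state();im,d=viewer.capture(n);np.savez(n+"9.npz",im=im,d=d,pos=st["tcp_pos"],o=st["orientation"])
    z=np.load(n+"9.npz");st=dict(tcp_pos=z["pos"],orientation=z["o"]);w=cloud(cam(n,st),z["d"])
    T=R.from_euler('xyz',st["orientation"]).as_matrix();t=(w-st["tcp_pos"])@T
    for nm,sg in(("y+",1),("y-",-1)):
        m=(abs(t[...,0])<.012)&(t[...,1]*sg>0)&(t[...,1]*sg<.06)&(t[...,2]<.03)&(t[...,2]>-.12)&(z["d"]>0)
        print(n,nm,m.sum(),[(int(k*1000),int((m&(abs(t[...,2]-k)<.005)).sum()),np.percentile(t[...,1][m&(abs(t[...,2]-k)<.005)]*1000,[5,95]).round().tolist()) for k in np.arange(-.1,.031,.01) if (m&(abs(t[...,2]-k)<.005)).sum()>3])
z=np.load("side9.npz");cv2.imwrite("pics/side9.png",cv2.resize(z["im"][80:300,200:440][...,::-1],None,fx=2.5,fy=2.5))
E
python3 tip.py
```

```text
scene y+ 401 [(-70, 22, [19.0, 22.0]), (-60, 56, [14.0, 22.0]), (-50, 62, [10.0, 21.0]), (-40, 57, [12.0, 21.0]), (-30, 18, [7.0, 16.0]), (-10, 92, [0.0, 9.0]), (0, 67, [7.0, 11.0]), (9, 26, [7.0, 10.0])]
scene y- 78 [(-50, 8, [-14.0, -5.0]), (-40, 15, [-16.0, -5.0]), (-30, 8, [-16.0, -5.0]), (-10, 47, [-11.0, -1.0])]
side y+ 406 [(-100, 33, [6.0, 21.0]), (-90, 54, [5.0, 21.0]), (-80, 58, [4.0, 20.0]), (-70, 45, [4.0, 19.0]), (-60, 51, [4.0, 19.0]), (-50, 44, [4.0, 18.0]), (-40, 45, [4.0, 18.0]), (-30, 20, [4.0, 14.0]), (-10, 36, [1.0, 7.0]), (0, 14, [8.0, 9.0])]
side y- 472 [(-100, 43, [-22.0, -8.0]), (-90, 58, [-22.0, -7.0]), (-80, 58, [-22.0, -6.0]), (-70, 52, [-21.0, -6.0]), (-60, 51, [-21.0, -6.0]), (-50, 51, [-20.0, -6.0]), (-40, 41, [-20.0, -6.0]), (-30, 31, [-17.0, -6.0]), (-10, 66, [-17.0, -1.0]), (29, 11, [-60.0, -53.0])]
wrist y+ 2507 [(-100, 92, [5.0, 5.0]), (-90, 76, [4.0, 6.0]), (-80, 180, [4.0, 7.0]), (-70, 212, [4.0, 8.0]), (-60, 297, [4.0, 17.0]), (-50, 415, [4.0, 18.0]), (-40, 304, [4.0, 17.0]), (-30, 165, [4.0, 14.0]), (-10, 550, [0.0, 8.0]), (0, 57, [8.0, 10.0]), (29, 12, [28.0, 31.0])]
wrist y- 3355 [(-100, 93, [-7.0, -7.0]), (-90, 81, [-8.0, -6.0]), (-80, 169, [-9.0, -6.0]), (-70, 217, [-10.0, -6.0]), (-60, 294, [-19.0, -6.0]), (-50, 414, [-20.0, -6.0]), (-40, 302, [-19.0, -6.0]), (-30, 169, [-16.0, -6.0]), (-10, 1000, [-16.0, -1.0]), (0, 61, [-19.0, -18.0]), (29, 372, [-60.0, -53.0])]
```

View pics/side9.png

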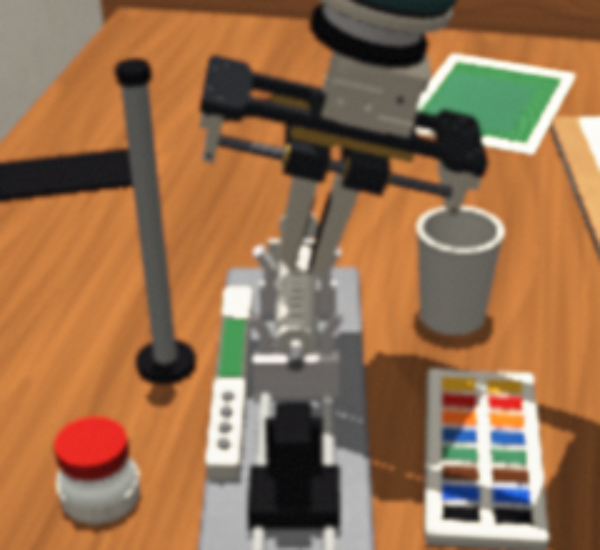

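The side view shows the closed fingers at (300,250), ending on top of the barrel, which stays in the cradle. I'll locate the finger ends more exactly, both open and closed.

```bash
python3 - <<'E'
from h import *
for n,tag in(("side","0"),("scene","0"),("wrist","0"),("wrist","1"),("side","1"),("scene","1"),("scene","9"),("side","9"),("wrist","9")):
    z=np.load(n+tag+".npz");st=dict(tcp_pos=z["pos"],orientation=z["o"]);w=cloud(cam(n,st),z["d"])
    T=R.from_euler('xyz',st["orientation"]).as_matrix();t=(w-st["tcp_pos"])@T
    m=(abs(t[...,0])<.012)&(abs(t[...,1])<.075)&(t[...,2]<.03)&(t[...,2]>-.06)
    if tag=="9": m&=abs(t[...,1])>.003
    k=np.arange(-.05,.0301,.004);print(n,tag,[(int(a*1000),int(b)) for a,b in zip(k,np.histogram(t[...,2][m],np.append(k,.034))[0]) if b])
E
```

```text
side 0 [(-50, 72), (-46, 62), (-41, 72), (-37, 56), (-33, 44), (-29, 31)]
scene 0 [(-50, 42), (-46, 40), (-41, 40), (-37, 24), (-33, 12), (-29, 8)]
wrist 0 [(-50, 530), (-46, 484), (-41, 439), (-37, 402), (-33, 321), (-29, 191), (-25, 1)]
wrist 1 [(-50, 447), (-46, 403), (-41, 369), (-37, 333), (-33, 269), (-29, 147)]
side 1 [(-50, 68), (-46, 61), (-41, 64), (-37, 58), (-33, 53), (-29, 27)]
scene 1 [(-50, 47), (-46, 80), (-41, 78), (-37, 65), (-33, 49), (-29, 38), (-25, 3)]
scene 9 [(-50, 34), (-46, 29), (-41, 29), (-37, 19), (-33, 13), (-29, 11), (-17, 2), (-13, 45), (-9, 41), (-5, 33), (-1, 25), (2, 25), (6, 14), (10, 6)]
side 9 [(-50, 38), (-46, 33), (-41, 38), (-37, 34), (-33, 21), (-29, 19), (-13, 37), (-9, 28), (-5, 13), (-1, 5), (2, 4), (26, 18)]
wrist 9 [(-50, 338), (-46, 274), (-41, 239), (-37, 241), (-33, 185), (-29, 81), (-25, 1), (-17, 44), (-13, 626), (-9, 301), (-5, 146), (-1, 11), (26, 524)]
```

All three cameras agree: the finger ends lie 25.5 mm behind the reported TCP. So the grasp point is 44.5 mm behind it. I re-grasp with that correction.

Emit:
move_arm:
  commands:
    - {"jaw":0.8,"dp":[0,0,2],"delta_rot":[0,0,0]}
    - {"jaw":-0.3,"dp":[0.3,0,4],"delta_rot":[0,0,0]}
    - {"jaw":-0.3,"dp":[0.6,0.13,4],"delta_rot":[0,0,0]}
    - {"jaw":-0.3,"dp":[0.6,0.13,4],"delta_rot":[0,0,0]}
    - {"jaw":-0.3,"dp":[0.6,0.13,4],"delta_rot":[0,0,0]}
    - {"jaw":-0.3,"dp":[0.6,0.13,2],"delta_rot":[0,0,0]}
    - {"jaw":-0.3,"dp":[0.6,0.13,0],"delta_rot":[0,0,0]}
    - {"jaw":-0.3,"dp":[0.6,0.13,-2],"delta_rot":[0,0,0]}
    - {"jaw":-0.3,"dp":[0.6,0.13,-3.5],"delta_rot":[0,0,0]}
    - {"jaw":-0.3,"dp":[0.6,0.13,-4.5],"delta_rot":[0,0,0]}
    - {"jaw":-0.3,"dp":[0.6,0.13,-4.5],"delta_rot":[0,0,0]}

```text
t: 6.88
tcp_pos: [0.5221, -0.0857, 0.027]
orientation: [2.892, -0.001, 1.761]
contact_force: [-0.3, 0.5, 0.9]
gripper_width: 0.0606
grip_force: 0.0
```

Emit:
move_arm:
  commands:
    - {"jaw":0.1,"dp":[0,0,0],"delta_rot":[0,0,0]}
    - {"jaw":0.4,"dp":[0,0,0],"delta_rot":[0,0,0]}
    - {"jaw":0.5,"dp":[0,0,0],"delta_rot":[0,0,0]}
    - {"jaw":0.5,"dp":[0,0,0],"delta_rot":[0,0,0]}
    - {"jaw":0.5,"dp":[0,0,0],"delta_rot":[0,0,0]}
    - {"jaw":0.5,"dp":[0,0,0],"delta_rot":[0,0,0]}

```text
t: 7.62
tcp_pos: [0.5226, -0.0858, 0.0281]
orientation: [2.891, -0.0, 1.761]
contact_force: [0.3, -0.1, 3.5]
gripper_width: 0.0294
grip_force: 25.0
```

Emit:
move_arm:
  commands:
    - {"jaw":0.5,"dp":[0,0,0.5],"delta_rot":[0,0,0]}
    - {"jaw":0.5,"dp":[0,0,1.5],"delta_rot":[0,0,0]}
    - {"jaw":0.5,"dp":[0,0,3],"delta_rot":[0,0,0]}
    - {"jaw":0.5,"dp":[0,0,5],"delta_rot":[0,0,0]}
    - {"jaw":0.5,"dp":[0,0,7],"delta_rot":[0,0,0]}
    - {"jaw":0.5,"dp":[0,0,9],"delta_rot":[0,0,0]}
    - {"jaw":0.5,"dp":[0,0,11],"delta_rot":[0,0,0]}
    - {"jaw":0.5,"dp":[0,0,13],"delta_rot":[0,0,0]}
    - {"jaw":0.5,"dp":[0,0,15],"delta_rot":[0,0,0]}
    - {"jaw":0.5,"dp":[0,0,15],"delta_rot":[0,0,0]}

```text
t: 8.88
tcp_pos: [0.523, -0.086, 0.1796]
orientation: [2.889, 0.001, 1.761]
contact_force: [-0.2, -0.2, -1.4]
gripper_width: 0.0293
grip_force: 25.0
```

```bash
python3 prof.py .15; python3 -c "
import numpy as np,cv2
z=np.load('side9.npz');cv2.imwrite('pics/side10.png',z['im'][...,::-1])"
```

```text
scene [(-100, 87), (-90, 76), (-80, 76), (-70, 76), (-60, 76), (-50, 88), (-40, 86), (-30, 86), (-20, 86), (-10, 87), (20, 87), (30, 87), (40, 86), (50, 87), (60, 76), (70, 77), (80, 77)]
side [(-100, 82), (-90, 74), (-50, 86), (-40, 84), (-30, 84), (-20, 84), (-10, 85), (0, 85), (10, 85), (20, 85), (30, 85), (40, 85), (50, 84), (60, 79), (70, 76), (80, 73)]
wrist [(-50, 83), (-40, 84), (-30, 84), (-10, 84), (0, 84), (10, 84), (20, 84), (30, 84), (40, 84), (50, 84), (60, 74), (70, 75), (80, 74)]
```

View pics/side10.png

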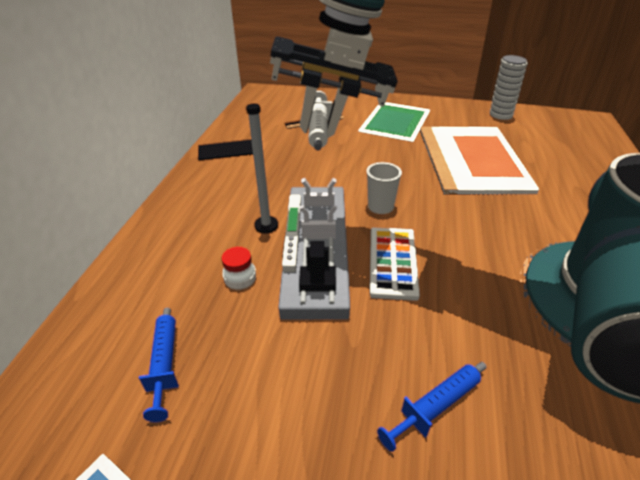

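The side view shows the syringe held level at (318,125) with the cradle empty below. Now I move away from the post, straighten the tool and turn.

Emit:
move_arm:
  commands:
    - {"jaw":0.5,"dp":[-2,-0.4,1],"delta_rot":[0,0,0]}
    - {"jaw":0.5,"dp":[-4.5,-0.9,2],"delta_rot":[-0.012,0.061,0]}
    - {"jaw":0.5,"dp":[-7,-1.4,3],"delta_rot":[-0.024,0.123,0]}
    - {"jaw":0.5,"dp":[-9,-1.7,4],"delta_rot":[-0.036,0.184,0]}
    - {"jaw":0.5,"dp":[-9.8,-1.9,4],"delta_rot":[-0.0475,0.2455,0]}
    - {"jaw":0.5,"dp":[-9.8,-1.9,4],"delta_rot":[-0.0475,0.2455,0]}

```text
t: 9.78
tcp_pos: [0.4245, -0.1046, 0.2168]
orientation: [-3.14, -0.001, 1.761]
contact_force: [-0.3, 0.2, -1.3]
gripper_width: 0.0293
grip_force: 25.0
```

Emit:
move_arm:
  commands:
    - {"jaw":0.5,"dp":[0,0,0],"delta_rot":[0,0,-0.08]}
    - {"jaw":0.5,"dp":[0,0,0],"delta_rot":[0,0,-0.22]}
    - {"jaw":0.5,"dp":[0,0,0],"delta_rot":[0,0,-0.38]}
    - {"jaw":0.5,"dp":[0,0,0],"delta_rot":[0,0,-0.54]}
    - {"jaw":0.5,"dp":[0,0,0],"delta_rot":[0,0,-0.7]}
    - {"jaw":0.5,"dp":[0,0,0],"delta_rot":[0,0,-0.86]}
    - {"jaw":0.5,"dp":[0,0,0],"delta_rot":[0,0,-1.02]}
    - {"jaw":0.5,"dp":[0,0,0],"delta_rot":[0,0,-1.18]}
    - {"jaw":0.5,"dp":[0,0,0],"delta_rot":[0,0,-1.34]}
    - {"jaw":0.5,"dp":[0,0,0],"delta_rot":[0,0,-1.48]}
    - {"jaw":0.5,"dp":[0,0,0],"delta_rot":[0,0,-1.57]}
    - {"jaw":0.5,"dp":[0,0,0],"delta_rot":[0,0,-1.57]}

```text
t: 11.28
tcp_pos: [0.4244, -0.1047, 0.2171]
orientation: [-3.141, -0.001, 0.191]
contact_force: [-0.7, -0.2, -1.9]
gripper_width: 0.0297
grip_force: 25.0
```

Emit:
move_arm:
  commands:
    - {"jaw":0.5,"dp":[0,0,0],"delta_rot":[0,0,-0.08]}
    - {"jaw":0.5,"dp":[0,0,0],"delta_rot":[0,0,-0.22]}
    - {"jaw":0.5,"dp":[0,0,0],"delta_rot":[0,0,-0.38]}
    - {"jaw":0.5,"dp":[0,0,0],"delta_rot":[0,0,-0.54]}
    - {"jaw":0.5,"dp":[0,0,0],"delta_rot":[0,0,-0.7]}
    - {"jaw":0.5,"dp":[0,0,0],"delta_rot":[0,0,-0.86]}
    - {"jaw":0.5,"dp":[0,0,0],"delta_rot":[0,0,-1.02]}
    - {"jaw":0.5,"dp":[0,0,0],"delta_rot":[0,0,-1.18]}
    - {"jaw":0.5,"dp":[0,0,0],"delta_rot":[0,0,-1.34]}
    - {"jaw":0.5,"dp":[0,0,0],"delta_rot":[0,0,-1.48]}
    - {"jaw":0.5,"dp":[0,0,0],"delta_rot":[0,0,-1.57]}
    - {"jaw":0.5,"dp":[0,0,0],"delta_rot":[0,0,-1.57]}

```text
t: 12.78
tcp_pos: [0.4244, -0.1047, 0.2174]
orientation: [-3.141, 0.0, -1.377]
contact_force: [-0.3, -0.3, -1.4]
gripper_width: 0.0293
grip_force: 25.0
```

```bash
python3 - <<'E'
from h import *
st=sensors.read_state();print(st["t"],st["tcp_pos"],st["orientation"],st["joint_positions"].round(3),st["contact_force"])
E
```

```text
12.775 [ 0.42442727 -0.10472943  0.21742964] [-3.14128928e+00  2.35093405e-04 -1.37663184e+00] [-0.301 -0.424  1.88   0.     1.685  2.647] [-0.3038565  -0.30448353 -1.43423969]
```

Emit:
move_arm:
  commands:
    - {"jaw":0.5,"dp":[0,0,0],"delta_rot":[0.024,-0.123,0]}
    - {"jaw":0.5,"dp":[0.5,0.1,0],"delta_rot":[0.0475,-0.2455,0]}
    - {"jaw":0.5,"dp":[2,0.4,-1],"delta_rot":[0.0475,-0.2455,0]}
    - {"jaw":0.5,"dp":[4,0.8,-2],"delta_rot":[0.0475,-0.2455,0]}
    - {"jaw":0.5,"dp":[6,1.2,-3],"delta_rot":[0.0475,-0.2455,0]}
    - {"jaw":0.5,"dp":[8,1.6,-5],"delta_rot":[0.0475,-0.2455,0]}
    - {"jaw":0.5,"dp":[9.3,1.8,-8],"delta_rot":[0.0475,-0.2455,0]}
    - {"jaw":0.5,"dp":[9.8,1.9,-11],"delta_rot":[0.0475,-0.2455,0]}
    - {"jaw":0.5,"dp":[9.8,1.9,-13],"delta_rot":[0.0475,-0.2455,0]}
    - {"jaw":0.5,"dp":[9.8,1.9,-13],"delta_rot":[0.0475,-0.2455,0]}
    - {"jaw":0.5,"dp":[9.8,1.9,-13],"delta_rot":[0.0475,-0.2455,0]}

```text
t: 14.15
tcp_pos: [0.5229, -0.0859, 0.0889]
orientation: [-2.891, -0.001, -1.379]
contact_force: [0.3, 0.3, -0.5]
gripper_width: 0.0295
grip_force: 25.0
```

```bash
cat > held.py <<'E'
from h import *
import sys
yaw=.191;o=np.array([.5118,-.0880]);c,s=np.cos(yaw),np.sin(yaw);Rz=np.array([[c,-s],[s,c]])
z0=float(sys.argv[1])
st=sensors.read_state();print(st["tcp_pos"],st["orientation"],st["joint_positions"].round(3))
for n in("scene","side","wrist"):
    st=sensors.read_state();im,d=viewer.capture(n);w=cloud(cam(n,st),d);np.savez(n+"9.npz",im=im,d=d,pos=st["tcp_pos"],o=st["orientation"])
    q=(w[...,:2]-o)@Rz;x,y,h=q[...,0],q[...,1],w[...,2]
    for y0 in(-.065,-.045,-.035,-.025,.02,.03,.04,.07,.08,.09):
        m=(abs(y-y0)<.005)&(abs(x)<.02)&(abs(h-z0)<.018)&(h>z0-.006);p=np.c_[x[m],h[m]]
        if len(p)<15:continue
        k=p[:,1]>np.percentile(p[:,1],80);A=np.c_[2*p,np.ones(len(p))];wt=np.ones(len(p))
        for _ in range(15):
            v=np.linalg.lstsq(A*wt[:,None],(p**2).sum(1)*wt,rcond=None)[0];r=np.sqrt(v[2]+v[0]**2+v[1]**2);e=np.hypot(*(p-v[:2]).T)-r;wt=1/(1+(e/.001)**2)
        print(n,y0,len(p),"c",v[:2].round(4),"r %.4f"%r,"ztop %.4f"%np.percentile(p[:,1],95))
    # extents
    for t,m in(("body wide",(abs(x)<.03)&(abs(h-z0)<.03)&(abs(y)<.13)),("flange",(abs(x)<.03)&(abs(x)>.0175)&(abs(h-z0)<.03)&(abs(y-.053)<.015)),("thumb",(abs(x)<.02)&(h>z0+.008)&(h<z0+.02)&(y>.07)&(y<.13))):
        if m.sum()>5:print(n,t,m.sum(),np.percentile(y[m],[1,10,50,90,99]).round(4))
E
python3 held.py .13
```

```text
[ 0.52286405 -0.08593218  0.08888591] [-2.89063135e+00 -8.34426129e-04 -1.37869535e+00] [-0.281 -0.333  2.039  0.12   1.213  2.639]
scene -0.065 48 c [0.0019 0.1329] r 0.0050 ztop 0.1380
scene -0.045 125 c [0.0013 0.1326] r 0.0137 ztop 0.1466
scene -0.035 126 c [0.0011 0.1317] r 0.0141 ztop 0.1460
scene -0.025 123 c [0.0009 0.1316] r 0.0142 ztop 0.1465
scene 0.03 18 c [0.0014 0.1318] r 0.0133 ztop 0.1460
scene 0.04 102 c [0.0018 0.1317] r 0.0128 ztop 0.1451
scene 0.07 42 c [0.001 0.132] r 0.0039 ztop 0.1362
scene 0.08 35 c [0.0011 0.1321] r 0.0041 ztop 0.1361
scene 0.09 36 c [0.0004 0.1309] r 0.0042 ztop 0.1349
scene body wide 1417 [-0.0757 -0.0538 -0.0082  0.0923  0.1039]
scene flange 46 [0.0518 0.052  0.0535 0.0554 0.056 ]
scene thumb 44 [0.1005 0.1009 0.102  0.1043 0.1049]
side -0.045 29 c [-0.0024  0.1327] r 0.0129 ztop 0.1460
side -0.035 36 c [-0.0015  0.1321] r 0.0135 ztop 0.1459
side -0.025 35 c [-0.0014  0.1314] r 0.0139 ztop 0.1456
side 0.02 49 c [-0.0012  0.1303] r 0.0144 ztop 0.1447
side 0.03 49 c [-0.0012  0.1313] r 0.0139 ztop 0.1454
side 0.04 35 c [-0.0024  0.1315] r 0.0130 ztop 0.1449
side 0.07 19 c [-0.0014  0.1305] r 0.0045 ztop 0.1349
side 0.08 20 c [-0.0013  0.1307] r 0.0043 ztop 0.1350
side body wide 1535 [-0.0532 -0.013   0.0445  0.1034  0.105 ]
side flange 97 [0.0507 0.0526 0.0543 0.0555 0.0561]
side thumb 65 [0.1006 0.1016 0.1033 0.1046 0.1058]
wrist -0.065 768 c [-0.0006  0.133 ] r 0.0046 ztop 0.1378
wrist -0.045 2080 c [-0.0004  0.1318] r 0.0144 ztop 0.1465
wrist -0.035 1983 c [-0.0004  0.1316] r 0.0145 ztop 0.1464
wrist -0.025 1882 c [-0.0005  0.1315] r 0.0145 ztop 0.1463
wrist 0.02 20 c [-0.004   0.1417] r 0.0043 ztop 0.1462
wrist 0.03 1209 c [-0.0009  0.1312] r 0.0143 ztop 0.1458
wrist 0.04 1363 c [-0.0009  0.1309] r 0.0145 ztop 0.1457
wrist body wide 21882 [-0.0767 -0.0561 -0.0121  0.0413  0.0504]
wrist flange 781 [0.0488 0.0492 0.0499 0.0505 0.0514]
```

In hand, the axis is at 131 mm, within 1 mm across and about 0.01 rad of level, with the flange at y≈53 mm over the slot and the plunger towards the pusher. Lowering slowly.

Emit:
move_arm:
  commands:
    - {"jaw":0.5,"dp":[0,0,-1],"delta_rot":[0,0,0]}
    - {"jaw":0.5,"dp":[0,0,-2],"delta_rot":[0,0,0]}
    - {"jaw":0.5,"dp":[0,0,-3],"delta_rot":[0,0,0]}
    - {"jaw":0.5,"dp":[0,0,-3.8],"delta_rot":[0,0,0]}
    - {"jaw":0.5,"dp":[0,0,-4.4],"delta_rot":[0,0,0]}
    - {"jaw":0.5,"dp":[0,0,-4.9],"delta_rot":[0,0,0]}
    - {"jaw":0.5,"dp":[0,0,-5.3],"delta_rot":[0,0,0]}
    - {"jaw":0.5,"dp":[0,0,-5.6],"delta_rot":[0,0,0]}
    - {"jaw":0.5,"dp":[0,0,-5.6],"delta_rot":[0,0,0]}
    - {"jaw":0.5,"dp":[0,0,-5.6],"delta_rot":[0,0,0]}

```text
t: 15.55
tcp_pos: [0.5225, -0.0858, 0.032]
orientation: [-2.891, -0.0, -1.379]
contact_force: [0.1, 0.1, -1.3]
gripper_width: 0.0292
grip_force: 25.0
```

```bash
python3 held.py .075 | grep -v "0.0[789] \|scene 0.03"
```

```text
[ 0.52250431 -0.08584893  0.03195072] [-2.89130113e+00 -2.30203011e-04 -1.37924843e+00] [-0.281 -0.286  2.099  0.126  1.108  2.625]
scene -0.065 43 c [0.0017 0.0753] r 0.0048 ztop 0.0807
scene -0.045 117 c [0.001  0.0751] r 0.0137 ztop 0.0892
scene -0.035 114 c [-0.002   0.0724] r 0.0165 ztop 0.0894
scene 0.04 66 c [0.0077 0.079 ] r 0.0074 ztop 0.0871
scene body wide 1525 [-0.075  -0.0516 -0.0082  0.0838  0.1033]
scene flange 148 [0.0439 0.0442 0.0505 0.0622 0.0655]
scene thumb 32 [0.1009 0.1012 0.1024 0.1041 0.1049]
side -0.045 32 c [-0.0019  0.0744] r 0.0136 ztop 0.0888
side -0.035 36 c [0.0005 0.0709] r 0.0176 ztop 0.0887
side -0.025 40 c [-0.0023  0.0751] r 0.0128 ztop 0.0887
side 0.02 54 c [-0.0016  0.0734] r 0.0144 ztop 0.0882
side 0.03 49 c [-0.002   0.0736] r 0.0140 ztop 0.0883
side 0.04 38 c [-0.0018  0.0735] r 0.0140 ztop 0.0878
side body wide 1749 [-0.0512 -0.0182  0.0494  0.1028  0.105 ]
side flange 312 [0.0436 0.0476 0.055  0.0655 0.0668]
side thumb 38 [0.0998 0.1008 0.1034 0.1047 0.105 ]
wrist 0.03 1179 c [-0.0012  0.0741] r 0.0142 ztop 0.0886
wrist 0.04 1585 c [-0.0012  0.0736] r 0.0146 ztop 0.0884
wrist body wide 25532 [-0.0761 -0.0544 -0.0191  0.0412  0.0504]
wrist flange 1156 [0.0411 0.0417 0.0428 0.0503 0.0516]
```

Emit:
move_arm:
  commands:
    - {"jaw":0.5,"dp":[0,0,-0.15],"delta_rot":[0,0,0]}
    - {"jaw":0.5,"dp":[0,0,-0.3],"delta_rot":[0,0,0]}
    - {"jaw":0.5,"dp":[0,0,-0.38],"delta_rot":[0,0,0]}
    - {"jaw":0.5,"dp":[0,0,-0.38],"delta_rot":[0,0,0]}
    - {"jaw":0.5,"dp":[0,0,-0.38],"delta_rot":[0,0,0]}

```text
t: 16.32
tcp_pos: [0.5225, -0.0858, 0.0281]
orientation: [-2.891, -0.0, -1.379]
contact_force: [-1.3, -0.3, 2.5]
gripper_width: 0.0293
grip_force: 25.0
```

Seated with light contact. Release, back out and check.

Emit:
move_arm:
  commands:
    - {"jaw":0.3,"dp":[0,0,0],"delta_rot":[0,0,0]}
    - {"jaw":0.1,"dp":[0,0,0],"delta_rot":[0,0,0]}
    - {"jaw":-0.3,"dp":[0,0,0],"delta_rot":[0,0,0]}
    - {"jaw":-0.3,"dp":[0,0,0],"delta_rot":[0,0,0]}
    - {"jaw":-0.3,"dp":[0,0,0],"delta_rot":[0,0,0]}
    - {"jaw":-0.3,"dp":[0,0,2],"delta_rot":[0,0,0]}
    - {"jaw":-0.3,"dp":[0,0,5],"delta_rot":[0,0,0]}
    - {"jaw":-0.3,"dp":[0,0,9],"delta_rot":[0,0,0]}
    - {"jaw":-0.3,"dp":[-2,0,13],"delta_rot":[0,0,0]}
    - {"jaw":-0.3,"dp":[-4,0,16],"delta_rot":[0,0,0]}
    - {"jaw":-0.3,"dp":[-4,0,16],"delta_rot":[0,0,0]}
    - {"jaw":-0.3,"dp":[-4,0,16],"delta_rot":[0,0,0]}

```text
t: 17.82
tcp_pos: [0.4824, -0.0858, 0.1872]
orientation: [-2.892, 0.0, -1.379]
contact_force: [0.0, 0.2, -1.1]
gripper_width: 0.0608
grip_force: 0.0
```

```bash
python3 held.py .07 | grep -v "^scene [-0]"; cat > push.py <<'E'
from h import *
yaw=.191;o=np.array([.5118,-.0880]);c,s=np.cos(yaw),np.sin(yaw);Rz=np.array([[c,-s],[s,c]])
for n in("scene","side","wrist"):
    z=np.load(n+"9.npz");w=cloud(cam(n,dict(tcp_pos=z["pos"],orientation=z["o"])),z["d"])
    q=(w[...,:2]-o)@Rz;x,y,h=q[...,0],q[...,1],w[...,2]
    for t,m in(("tab",(abs(x)<.02)&(h>.1)&(h<.118)&(y>.09)&(y<.24)),("face",(abs(x)<.022)&(h>.072)&(h<.098)&(y>.112)&(y<.175)),("foot",(abs(x)<.035)&(h>.045)&(h<.056)&(y>.11)&(y<.24))):
        if m.sum()>5:print(n,t,m.sum(),"x",np.percentile(x[m],[2,50,98]).round(4),"y",np.percentile(y[m],[1,10,50,90,99]).round(4),"h",np.percentile(h[m],[5,95]).round(4))
E
python3 push.py;python3 -c "
import numpy as np,cv2
a=np.load('scene9.npz')['im'][180:380,150:450];b=np.load('side9.npz')['im'][130:330,240:440]
cv2.imwrite('pics/c11.png',np.hstack([cv2.resize(a,None,fx=1.6,fy=1.6),cv2.resize(b,None,fx=1.6,fy=1.6)])[...,::-1])"
```

```text
[ 0.48244332 -0.08576355  0.18715368] [-2.89196109e+00  1.55640249e-04 -1.37928701e+00] [-0.308 -0.474  1.979  0.12   1.418  2.637]
scene body wide 1763 [-0.0745 -0.0496 -0.001   0.0764  0.1032]
scene flange 211 [0.0437 0.0444 0.0502 0.0634 0.0666]
scene thumb 39 [0.1008 0.1009 0.1022 0.1043 0.1052]
side -0.045 46 c [-0.001   0.0696] r 0.0146 ztop 0.0844
side -0.035 72 c [-0.0003  0.0657] r 0.0177 ztop 0.0841
side -0.025 44 c [-0.0013  0.0697] r 0.0143 ztop 0.0842
side 0.02 52 c [-0.0016  0.0693] r 0.0146 ztop 0.0846
side 0.03 46 c [-0.0015  0.0698] r 0.0142 ztop 0.0842
side 0.04 39 c [-0.0022  0.0707] r 0.0133 ztop 0.0843
side 0.07 24 c [-0.0018  0.0698] r 0.0044 ztop 0.0745
side 0.08 22 c [-0.0022  0.0703] r 0.0043 ztop 0.0750
side body wide 1739 [-0.0534 -0.0353  0.0524  0.1026  0.1049]
side flange 347 [0.0438 0.048  0.0561 0.0656 0.0671]
side thumb 52 [0.1    0.101  0.1032 0.1043 0.1046]
wrist -0.065 194 c [-0.0012  0.0719] r 0.0043 ztop 0.0764
wrist -0.045 558 c [-0.0008  0.0702] r 0.0146 ztop 0.0852
wrist -0.035 559 c [-0.0009  0.0703] r 0.0145 ztop 0.0851
wrist -0.025 475 c [-
[... 736 characters left out ...]
0955]
scene foot 315 x [-0.0234  0.0204  0.0313] y [0.1563 0.1571 0.1744 0.1938 0.1981] h [0.0464 0.0545]
side tab 300 x [-0.0102  0.0001  0.0105] y [0.1634 0.1674 0.1853 0.1974 0.1989] h [0.1022 0.1101]
side face 109 x [-0.0177 -0.0116  0.0178] y [0.1563 0.1587 0.163  0.1642 0.1647] h [0.0735 0.0916]
side foot 541 x [-0.0283 -0.0023  0.0284] y [0.1579 0.1638 0.1848 0.1976 0.1986] h [0.0464 0.0535]
wrist tab 572 x [-0.0107 -0.0004  0.0101] y [0.1602 0.1608 0.1639 0.1723 0.1755] h [0.1014 0.1105]
wrist face 908 x [-0.0176 -0.0029  0.0167] y [0.1533 0.154  0.1551 0.1611 0.1724] h [0.0773 0.0963]
wrist foot 456 x [-0.0287 -0.0211 -0.0103] y [0.1678 0.1709 0.1829 0.1933 0.1961] h [0.0502 0.0528]
```

View pics/c11.png

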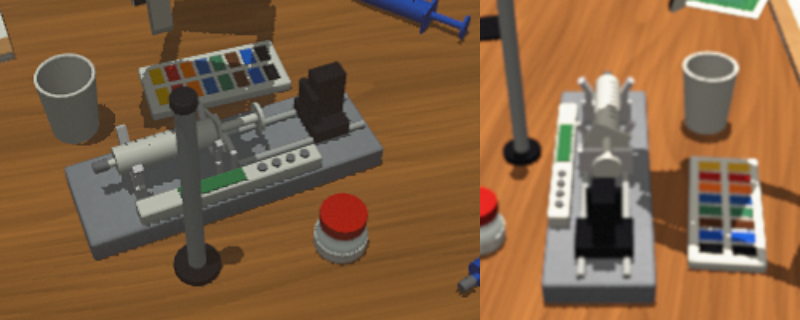

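The crops show the syringe seated the right way round: nozzle at (105,160), thumb plate at (260,115), pusher at (325,95), cup and box untouched. Axis z is 70 mm, x −1 mm, flange at 53 mm. The plunger end is at y≈104.5 mm and the pusher face at ≈155 mm, so the gap is ≈50 mm. Next I turn the wrist back for joint range, close the fingers and go behind the tab.

Emit:
move_arm:
  commands:
    - {"jaw":0,"dp":[-1,0,1],"delta_rot":[-0.024,0.123,0]}
    - {"jaw":0.5,"dp":[-1.3,0,1],"delta_rot":[-0.0475,0.2455,0]}
    - {"jaw":1,"dp":[-1.3,0,1],"delta_rot":[-0.0475,0.2455,0]}

```text
t: 18.35
tcp_pos: [0.4702, -0.0854, 0.1965]
orientation: [3.139, 0.001, -1.378]
contact_force: [0.3, -0.0, -0.6]
gripper_width: 0.0349
grip_force: 0.0
```

Emit:
move_arm:
  commands:
    - {"jaw":1,"dp":[0,0,0],"delta_rot":[0,0,0.1]}
    - {"jaw":1,"dp":[0,1,0],"delta_rot":[0,0,0.25]}
    - {"jaw":1,"dp":[0,3,0],"delta_rot":[0,0,0.41]}
    - {"jaw":1,"dp":[0,5,0],"delta_rot":[0,0,0.57]}
    - {"jaw":1,"dp":[0,7,0],"delta_rot":[0,0,0.73]}
    - {"jaw":1,"dp":[0,9,0],"delta_rot":[0,0,0.89]}
    - {"jaw":1,"dp":[0,12,0],"delta_rot":[0,0,1.05]}
    - {"jaw":1,"dp":[0,15,0],"delta_rot":[0,0,1.21]}
    - {"jaw":1,"dp":[0,18,0],"delta_rot":[0,0,1.37]}
    - {"jaw":1,"dp":[0,20,0],"delta_rot":[0,0,1.5]}
    - {"jaw":1,"dp":[0,21.6,0],"delta_rot":[0,0,1.57]}
    - {"jaw":1,"dp":[0,21.6,0],"delta_rot":[0,0,1.57]}

```text
t: 19.85
tcp_pos: [0.4691, 0.1307, 0.1974]
orientation: [-3.141, -0.001, 0.192]
contact_force: [0.2, 0.1, -0.1]
gripper_width: 0.0005
grip_force: 0.0
```

Emit:
move_arm:
  commands:
    - {"jaw":1,"dp":[0,0,0],"delta_rot":[0,0,0.1]}
    - {"jaw":1,"dp":[0,0,0],"delta_rot":[0,0,0.25]}
    - {"jaw":1,"dp":[0,0,0],"delta_rot":[0,0,0.41]}
    - {"jaw":1,"dp":[0,0,0],"delta_rot":[0,0,0.57]}
    - {"jaw":1,"dp":[0,0,0],"delta_rot":[0,0,0.73]}
    - {"jaw":1,"dp":[0,0,0],"delta_rot":[0,0,0.89]}
    - {"jaw":1,"dp":[0,0,0],"delta_rot":[0,0,1.05]}
    - {"jaw":1,"dp":[0,0,0],"delta_rot":[0,0,1.21]}
    - {"jaw":1,"dp":[0,0,0],"delta_rot":[0,0,1.37]}
    - {"jaw":1,"dp":[0,0,0],"delta_rot":[0,0,1.5]}
    - {"jaw":1,"dp":[0,0,0],"delta_rot":[0,0,1.57]}
    - {"jaw":1,"dp":[0,0,0],"delta_rot":[0,0,1.57]}

```text
t: 21.35
tcp_pos: [0.4693, 0.1295, 0.1977]
orientation: [3.141, -0.0, 1.758]
contact_force: [1.0, 0.5, 1.0]
gripper_width: 0.0007
grip_force: 0.0
```

Emit:
move_arm:
  commands:
    - {"jaw":1,"dp":[0,0,-4],"delta_rot":[0,0,0]}
    - {"jaw":1,"dp":[0,0,-8],"delta_rot":[0,0,0]}
    - {"jaw":1,"dp":[0,0,-11.5],"delta_rot":[0,0,0]}
    - {"jaw":1,"dp":[0,0,-14],"delta_rot":[0,0,0]}
    - {"jaw":1,"dp":[0,0,-15.7],"delta_rot":[0,0,0]}
    - {"jaw":1,"dp":[0,0,-15.7],"delta_rot":[0,0,0]}
    - {"jaw":1,"dp":[0,0,-15.7],"delta_rot":[0,0,0]}

```text
t: 22.22
tcp_pos: [0.47, 0.1302, 0.042]
orientation: [3.14, -0.0, 1.76]
contact_force: [-0.1, 0.8, 0.4]
gripper_width: 0.0006
grip_force: 0.0
```

```bash
cat > f.py <<'E'
from h import *
yaw=.191;o=np.array([.5118,-.0880]);c,s=np.cos(yaw),np.sin(yaw);Rz=np.array([[c,-s],[s,c]])
for n in("side","scene","wrist"):
    st=sensors.read_state();im,d=viewer.capture(n);np.savez(n+"9.npz",im=im,d=d,pos=st["tcp_pos"],o=st["orientation"])
    w=cloud(cam(n,st),d);q=(w[...,:2]-o)@Rz;x,y,h=q[...,0],q[...,1],w[...,2]
    m=(abs(x)<.03)&(h>.115)&(h<.14)&(y>.05)&(y<.3)
    if m.sum()>5:print(n,"finger y",np.percentile(y[m],[2,50,98]).round(4),"x",np.percentile(x[m],[2,98]).round(4))
print((st["tcp_pos"][:2]-o)@Rz,st["tcp_pos"],st["contact_force"],"along -y:",st["contact_force"][:2]@Rz)
E
python3 f.py; python3 push.py
```

```text
side finger y [0.2193 0.2308 0.2324] x [-0.0172  0.0156]
scene finger y [0.212  0.2132 0.2186] x [-0.0053  0.0188]
wrist finger y [0.2137 0.229  0.2307] x [-0.0029  0.0014]
[0.00041628 0.22227297] [0.47001223 0.13030993 0.04207351] [ 0.09869198 -0.97504724 -0.01330991] along -y: [-0.08820649 -0.97605166]
scene tab 387 x [-0.0093  0.0063  0.0164] y [0.1624 0.1653 0.1857 0.2142 0.224 ] h [0.1016 0.1139]
scene face 230 x [-0.0147  0.0098  0.0201] y [0.1562 0.1568 0.1599 0.1706 0.1744] h [0.0743 0.0954]
scene foot 319 x [-0.0229  0.0206  0.031 ] y [0.1563 0.1572 0.1741 0.1936 0.198 ] h [0.0457 0.0545]
side tab 226 x [-0.0172 -0.0001  0.0148] y [0.1698 0.2295 0.2309 0.232  0.2326] h [0.1013 0.1166]
side foot 297 x [-0.0285 -0.0176  0.0286] y [0.1567 0.1622 0.1834 0.197  0.1985] h [0.0469 0.0524]
wrist tab 667 x [-0.0035 -0.001   0.0019] y [0.1844 0.1884 0.1969 0.2305 0.231 ] h [0.1009 0.1153]
wrist foot 19 x [-0.0011 -0.001  -0.0005] y [0.1957 0.1959 0.1966 0.197  0.197 ] h [0.0465 0.0549]
```

Finger front is at y≈213.5 mm and the tab back at ≈198 mm, a 15 mm gap. Then ≈51 mm of free travel. I push to about 7 mm before touch.

Emit:
move_arm:
  commands:
    - {"jaw":1,"dp":[0.13,-0.69,0],"delta_rot":[0,0,0]}
    - {"jaw":1,"dp":[0.23,-1.18,0],"delta_rot":[0,0,0]}
    - {"jaw":1,"dp":[0.3,-1.57,0],"delta_rot":[0,0,0]}
    - {"jaw":1,"dp":[0.42,-2.16,0],"delta_rot":[0,0,0]}
    - {"jaw":1,"dp":[0.53,-2.75,0],"delta_rot":[0,0,0]}
    - {"jaw":1,"dp":[0.65,-3.34,0],"delta_rot":[0,0,0]}
    - {"jaw":1,"dp":[0.76,-3.93,0],"delta_rot":[0,0,0]}
    - {"jaw":1,"dp":[0.87,-4.52,0],"delta_rot":[0,0,0]}
    - {"jaw":1,"dp":[0.99,-5.11,0],"delta_rot":[0,0,0]}
    - {"jaw":1,"dp":[1.06,-5.5,0],"delta_rot":[0,0,0]}
    - {"jaw":1,"dp":[1.1,-5.69,0],"delta_rot":[0,0,0]}
    - {"jaw":1,"dp":[1.1,-5.69,0],"delta_rot":[0,0,0]}

```text
t: 23.88
tcp_pos: [0.4803, 0.073, 0.0408]
orientation: [-3.141, 0.0, 1.761]
contact_force: [-0.8, -0.9, 0.9]
gripper_width: 0.0004
grip_force: 0.0
```

```bash
python3 f.py; python3 - <<'E'
from h import *
yaw=.191;o=np.array([.5118,-.0880]);c,s=np.cos(yaw),np.sin(yaw);Rz=np.array([[c,-s],[s,c]])
for n in("scene","side","wrist"):
    z=np.load(n+"9.npz");w=cloud(cam(n,dict(tcp_pos=z["pos"],orientation=z["o"])),z["d"])
    q=(w[...,:2]-o)@Rz;x,y,h=q[...,0],q[...,1],w[...,2]
    for t,m in(("tab",(abs(x)<.012)&(h>.1)&(h<.113)&(y>.09)&(y<.24)),("faceplate",(abs(x)<.02)&(abs(x)>.012)&(h>.06)&(h<.095)&(y>.09)&(y<.175)),("thumb",(abs(x)<.017)&(h>.077)&(h<.088)&(y>.09)&(y<.109)),("foot",(abs(x)<.03)&(abs(x)>.02)&(h>.045)&(h<.056)&(y>.07)&(y<.24))):
        if m.sum()>5:print(n,t,m.sum(),"y",np.percentile(y[m],[1,10,50,90,99]).round(4))
E
```

```text
side finger y [0.1596 0.1729 0.1748] x [-0.018   0.0148]
scene finger y [0.1558 0.1563 0.1576] x [-0.0036  0.0185]
wrist finger y [0.1555 0.1708 0.1717] x [-0.0026 -0.0003]
[-0.00039652  0.16426634] [0.48022623 0.07320386 0.040749  ] [ 0.4552634  -0.10280566  0.09717238] along -y: [ 0.42746767 -0.18736369]
scene tab 262 y [0.1196 0.1214 0.1375 0.1532 0.1571]
scene faceplate 270 y [0.1011 0.1136 0.1277 0.1582 0.1649]
scene thumb 46 y [0.0964 0.1008 0.102  0.1042 0.1055]
scene foot 133 y [0.1137 0.1158 0.1318 0.1513 0.1553]
side tab 103 y [0.1705 0.1717 0.1729 0.1739 0.1746]
side faceplate 39 y [0.139  0.1718 0.1729 0.1736 0.1741]
side foot 207 y [0.1131 0.1179 0.1383 0.1537 0.1554]
wrist tab 570 y [0.127  0.131  0.14   0.1724 0.1729]
wrist faceplate 259 y [0.1717 0.172  0.1724 0.1727 0.1729]
wrist foot 291 y [0.1513 0.1518 0.1533 0.1538 0.1542]
```

Face at ≈112 mm, plunger end at ≈104.5 mm. Creeping now.

Emit:
move_arm:
  commands:
    - {"jaw":1,"dp":[0.038,-0.196,0],"delta_rot":[0,0,0]}
    - {"jaw":1,"dp":[0.076,-0.393,0],"delta_rot":[0,0,0]}
    - {"jaw":1,"dp":[0.114,-0.589,0],"delta_rot":[0,0,0]}
    - {"jaw":1,"dp":[0.114,-0.589,0],"delta_rot":[0,0,0]}

```text
t: 24.52
tcp_pos: [0.4816, 0.0672, 0.0409]
orientation: [-3.142, 0.0, 1.761]
contact_force: [-0.8, 0.3, -0.9]
gripper_width: 0.0005
grip_force: 0.0
```

Emit:
move_arm:
  commands:
    - {"jaw":1,"dp":[0.019,-0.098,0],"delta_rot":[0,0,0]}
    - {"jaw":1,"dp":[0.038,-0.196,0],"delta_rot":[0,0,0]}

```text
t: 24.78
tcp_pos: [0.4819, 0.0654, 0.0409]
orientation: [-3.142, -0.0, 1.761]
contact_force: [-1.5, 2.1, -1.4]
gripper_width: 0.0006
grip_force: 1.0
```

Emit:
move_arm:
  commands:
    - {"jaw":1,"dp":[0.01,-0.049,0],"delta_rot":[0,0,0]}
    - {"jaw":1,"dp":[0.019,-0.098,0],"delta_rot":[0,0,0]}

```text
t: 25.02
tcp_pos: [0.4821, 0.0645, 0.0409]
orientation: [-3.142, -0.0, 1.761]
contact_force: [-0.1, 2.4, -1.2]
gripper_width: 0.0004
grip_force: 1.1
```

Emit:
move_arm:
  commands:
    - {"jaw":1,"dp":[0.01,-0.049,0],"delta_rot":[0,0,0]}
    - {"jaw":1,"dp":[0.019,-0.098,0],"delta_rot":[0,0,0]}

```text
t: 25.28
tcp_pos: [0.4823, 0.0635, 0.0409]
orientation: [-3.142, -0.0, 1.761]
contact_force: [-1.2, 3.3, -0.2]
gripper_width: 0.0004
grip_force: 1.4
```

Emit:
move_arm:
  commands:
    - {"jaw":1,"dp":[0.01,-0.049,0],"delta_rot":[0,0,0]}
    - {"jaw":1,"dp":[0.01,-0.049,0],"delta_rot":[0,0,0]}

```text
t: 25.52
tcp_pos: [0.4824, 0.063, 0.0409]
orientation: [-3.142, 0.0, 1.761]
contact_force: [-0.8, 2.1, -0.3]
gripper_width: 0.0004
grip_force: 1.1
```

```bash
cat > fc.py <<'E'
from h import *
yaw=.191;o=np.array([.5118,-.0880]);c,s=np.cos(yaw),np.sin(yaw);Rz=np.array([[c,-s],[s,c]])
F=[]
for n in("scene","wrist","scene","scene"):
    st=sensors.read_state();F.append(st["contact_force"][:2]@Rz);im,d=viewer.capture(n);w=cloud(cam(n,st),d)
    if n=="wrist":continue
    q=(w[...,:2]-o)@Rz;x,y,h=q[...,0],q[...,1],w[...,2]
    for t,m in(("tab",(abs(x)<.012)&(h>.1)&(h<.113)&(y>.09)&(y<.24)),("flange",(abs(x)<.026)&(h>.08)&(h<.1)&(y>.049)&(y<.06)),("thumb",(abs(x)<.017)&(h>.077)&(h<.088)&(y>.09)&(y<.106)),("foot",(abs(x)<.03)&(abs(x)>.02)&(h>.045)&(h<.056)&(y>.07)&(y<.24)),("barrel end/cap",(abs(x)<.02)&(h>.068)&(h<.09)&(y>-.1)&(y<-.046))):
        if m.sum()>5:print(n,t,m.sum(),"y",np.percentile(y[m],[1,10,50,90,99]).round(4))
print(np.array(F).round(2).tolist(),st["tcp_pos"],(st["tcp_pos"][:2]-o)@Rz)
E
python3 fc.py
```

```text
scene tab 271 y [0.1098 0.1111 0.127  0.1435 0.1464]
scene flange 76 y [0.049  0.0496 0.0512 0.0536 0.055 ]
scene thumb 59 y [0.0993 0.0998 0.1015 0.1043 0.1047]
scene foot 132 y [0.1039 0.1065 0.1207 0.1411 0.1447]
scene barrel end/cap 217 y [-0.0791 -0.075  -0.0559 -0.0481 -0.0463]
scene tab 256 y [0.1093 0.111  0.1275 0.1434 0.1464]
scene flange 70 y [0.0491 0.0497 0.0513 0.0538 0.0548]
scene thumb 58 y [0.0993 0.0997 0.1015 0.104  0.1045]
scene foot 135 y [0.1041 0.1066 0.1234 0.1406 0.1442]
scene barrel end/cap 213 y [-0.0791 -0.0745 -0.0558 -0.0479 -0.0461]
scene tab 270 y [0.1095 0.111  0.1272 0.1437 0.1464]
scene flange 75 y [0.0491 0.0496 0.0512 0.0536 0.0545]
scene thumb 57 y [0.0994 0.0997 0.1018 0.1042 0.1047]
scene foot 145 y [0.1035 0.1058 0.1226 0.1405 0.1448]
scene barrel end/cap 213 y [-0.0793 -0.0751 -0.0559 -0.048  -0.0462]
[[-0.4, 2.2], [-0.23, 1.93], [-0.29, 1.43], [-0.72, 1.3]] [0.48241744 0.06295112 0.04094064] [-0.00019155  0.15378407]
```

Contact seems just made; the syringe is starting to slide. Continue in 0.5 mm steps.

Emit:
move_arm:
  commands:
    - {"jaw":1,"dp":[0.01,-0.049,0],"delta_rot":[0,0,0]}
    - {"jaw":1,"dp":[0.019,-0.098,0],"delta_rot":[0,0,0]}

```text
t: 25.98
tcp_pos: [0.4826, 0.0621, 0.041]
orientation: [3.142, -0.0, 1.761]
contact_force: [-1.2, 3.5, -1.1]
gripper_width: 0.0003
grip_force: 1.8
```

Emit:
move_arm:
  commands:
    - {"jaw":1,"dp":[0.005,-0.025,0],"delta_rot":[0,0,0]}
    - {"jaw":1,"dp":[0.01,-0.049,0],"delta_rot":[0,0,0]}

```text
t: 26.22
tcp_pos: [0.4827, 0.0616, 0.0409]
orientation: [-3.142, -0.0, 1.761]
contact_force: [-1.8, 3.6, 1.0]
gripper_width: 0.0006
grip_force: 2.2
```

```bash
python3 fc.py | tail -6
```

```text
scene tab 263 y [0.1083 0.1098 0.1263 0.1421 0.1454]
scene flange 69 y [0.0491 0.0498 0.0511 0.0534 0.0538]
scene thumb 66 y [0.0977 0.0981 0.1004 0.1028 0.1032]
scene foot 137 y [0.1023 0.1047 0.1213 0.1396 0.1441]
scene barrel end/cap 217 y [-0.0796 -0.0748 -0.056  -0.0479 -0.0462]
[[-1.13, 3.84], [-0.66, 4.32], [0.21, 5.05], [-1.05, 4.47]] [0.48269281 0.06156486 0.04095296] [-0.00018436  0.15237074]
```

Force ≈4.4 N, less 2 N of friction, with the plunger in by ≈1 mm: it is pressing. A last 0.4 mm with a hold, to be sure of the 1.5 N.

Emit:
move_arm:
  commands:
    - {"jaw":1,"dp":[0.004,-0.02,0],"delta_rot":[0,0,0]}
    - {"jaw":1,"dp":[0.008,-0.04,0],"delta_rot":[0,0,0]}
    - {"jaw":1,"dp":[0.008,-0.04,0],"delta_rot":[0,0,0]}
    - {"jaw":1,"dp":[0.008,-0.04,0],"delta_rot":[0,0,0]}

```text
t: 26.92
tcp_pos: [0.4828, 0.0611, 0.041]
orientation: [-3.142, -0.0, 1.761]
contact_force: [-1.9, 4.9, 0.6]
gripper_width: 0.0007
grip_force: 2.5
```

```bash
python3 fc.py | tail -6
```

```text
scene tab 264 y [0.1077 0.1096 0.1256 0.1417 0.1449]
scene flange 68 y [0.0491 0.0497 0.051  0.0536 0.054 ]
scene thumb 69 y [0.0976 0.098  0.1    0.1025 0.1029]
scene foot 143 y [0.1021 0.1048 0.1222 0.1392 0.1428]
scene barrel end/cap 218 y [-0.0796 -0.0752 -0.0563 -0.0481 -0.0463]
[[-0.96, 5.23], [-0.16, 5.05], [-0.58, 4.7], [-1.38, 4.89]] [0.48277221 0.06111921 0.04096441] [-0.000191    0.15191811]
```

Steady 5 N total, about 3 N on the plunger. Backing off and lifting clear.

Emit:
move_arm:
  commands:
    - {"jaw":1,"dp":[-0.02,0.1,0],"delta_rot":[0,0,0]}
    - {"jaw":1,"dp":[-0.06,0.3,0],"delta_rot":[0,0,0]}
    - {"jaw":1,"dp":[-0.2,1,0],"delta_rot":[0,0,0]}
    - {"jaw":1,"dp":[-0.4,2.5,0],"delta_rot":[0,0,0]}
    - {"jaw":1,"dp":[-0.8,4,0],"delta_rot":[0,0,0]}
    - {"jaw":1,"dp":[-0.8,4,4],"delta_rot":[0,0,0]}
    - {"jaw":1,"dp":[-0.8,4,8],"delta_rot":[0,0,0]}
    - {"jaw":1,"dp":[-0.8,5,12],"delta_rot":[0,0,0]}
    - {"jaw":1,"dp":[-0.8,5,12],"delta_rot":[0,0,0]}

```text
t: 28.25
tcp_pos: [0.4757, 0.1126, 0.1641]
orientation: [3.137, -0.0, 1.762]
contact_force: [0.8, -0.2, 0.1]
gripper_width: 0.0003
grip_force: 0.0
```

```bash
python3 fc.py | tail -6; python3 held.py .07 | grep "^side\|^wrist"; python3 push.py | grep side; python3 -c "
import numpy as np,cv2
a=np.load('scene9.npz')['im'][180:380,150:450];b=np.load('side9.npz')['im'][130:330,240:440]
cv2.imwrite('pics/c12.png',np.hstack([cv2.resize(a,None,fx=1.6,fy=1.6),cv2.resize(b,None,fx=1.6,fy=1.6)])[...,::-1])"
```

```text
scene tab 244 y [0.1078 0.109  0.1238 0.1393 0.1429]
scene flange 70 y [0.0491 0.0498 0.0509 0.0536 0.0541]
scene thumb 67 y [0.0967 0.0978 0.1002 0.1023 0.1027]
scene foot 143 y [0.1018 0.1041 0.1217 0.1389 0.1426]
scene barrel end/cap 218 y [-0.0796 -0.0752 -0.0562 -0.0479 -0.0462]
[[0.72, -0.34], [0.29, -1.32], [-0.43, 0.21], [-0.0, -0.18]] [0.47427638 0.111526   0.15991835] [0.00103693 0.20302112]
side body wide 827 [-0.0405 -0.0334  0.0653  0.1205  0.129 ]
side flange 291 [0.0439 0.0479 0.0545 0.0656 0.0665]
side thumb 49 [0.102  0.1067 0.1081 0.1094 0.1103]
wrist 0.04 21 c [-0.0039  0.0843] r 0.0012 ztop 0.0855
wrist 0.07 29 c [-0.0013  0.0745] r 0.0013 ztop 0.0756
wrist body wide 353 [0.0404 0.0508 0.0522 0.0643 0.0724]
side tab 234 x [-0.0101 -0.0006  0.0103] y [0.1101 0.1168 0.1326 0.1429 0.144 ] h [0.1018 0.1102]
side face 171 x [-0.01   -0.0004  0.0106] y [0.1404 0.1412 0.1424 0.1434 0.1441] h [0.0738 0.0964]
side foot 406 x [-0.0278 -0.0016  0.0281] y [0.1104 0.1147 0.134  0.143  0.144 ] h [0.0463 0.0528]
```

View pics/c12.png

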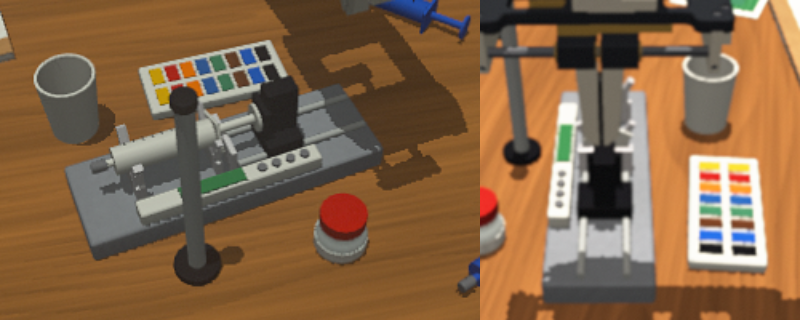

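The composite shows the pusher face at (258,115) against the thumb plate, the syringe seated level, and the cup, jar and box unmoved. The robot touches nothing.

```bash
python3 -c "
from cell import bot;print(bot.finish_job())"
```

```text
the job is handed in; nothing more can be done
None
```

The job is handed in (no verdict came back): the syringe is turned end for end and seated in the cradle with its flange in the slot, and the pusher is left touching the plunger after pressing it in by an estimated 1–1.5 mm; the first grasp slipped off and the second held.

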